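# Pin a heat-sink angle in the drilling jig and hold it in the corner

## Task

Load the big aluminium angle into the jig for spotting its next hole: foot down on the bed, back of the upright leg towards the fence, the hole in its foot over the bed's slot. Take the locating pin with the tall, slim cylindrical head from the wooden stand, put it through the foot's hole into the slot until its head is fully down on the foot, and let go of it. Then push the angle diagonally so that it is pressed firmly against the fence and down on the bed at once, flush and square, and finish while still holding that push on the angle, off the pin; leave everything else where it lies.

Things in the scene. Friction and masses are not known exactly. Their poses are not given: they have to be found in the camera images.
- bed: Black steel bed of the jig, fixed to the bench: a plate 140 (x) by 220 (y) mm whose top, the working face, is 25 mm above the bench, ground and oiled, like the fence's face, so that the angle slides on both easily (friction about 0.2). Origin: centre of its footprint at bench height; z up; its x axis points straight at the fence, its y axis runs along the fence.
- fence: Bright steel fence bar bolted on the bed along one long side: 220 mm long (y), 25 mm thick (x), 20 mm high, with two 4 mm high screw heads on top 85 mm either side of its middle. Origin: middle of the bottom edge of its working face, at the height of the bed's top, 45 mm from the bed's centre. Axes as the bed's; the working face looks along -x, the bar lies on the +x side.
- slot (a point): Centre of the mouth of the straight slot through the bed, at the bed's top: 21 mm long at right angles to the fence, 11 mm wide along the fence, open through the full 25 mm of the bed; 34 mm in front of the fence face and 38 mm to the -y side of the bed's middle.
- angle: The workpiece: big L-shaped aluminium angle, 8 mm thick, 110 mm long (y), about 0.26 kg, loose, standing on its foot. Origin: the heel, middle of the outer bottom edge. Foot: 60 mm from the heel along -x. Upright leg: x = -8 to 0 mm, 60 mm high, outer face looking along +x. In the jig its axes lie as the bed's; outer face on the fence and middle to middle, its hole is over the slot.
- angle_hole (a point): Centre of the 11 mm round through-hole in the angle's foot, at the foot's top face: 34 mm from the upright's outer face, 38 mm to the angle's -y side, 8 mm above its underside.
- angle_corner (a point): Point on the angle's inside corner line, where foot and upright meet (8 mm up, 8 mm inside the outer face), 10 mm to the +y side of its middle, clear of the pin: a good place for the closed fingertips to push, the tool leaning back about 35 degrees so that only the tips touch. 10 to 15 N each way is firm; square it up on the fence before bearing down hard.
- pin: The locating pin to use: steel, upright in the stand, the only one with a tall slim cylindrical head. Origin: its lower tip; z up along it. Shank 8 mm thick, 28 mm long, its lowest 7 mm tapering to 4 mm; head 16 mm across, from 28 to 62 mm above the tip, with a flat shoulder below. Fully down, the shoulder rests on the angle's foot and the tip is 20 mm below the bed's top. About 60 g.
- pin_stand: Wooden pin stand fixed on the bench, 46 (x) by 130 (y) by 36 (z) mm, origin at the centre of its underside, three 11 mm holes at y = -42, 0 and 42 mm; the pins' shoulders rest on its top. Which pin stands in which hole varies. A pin is loose in its hole and lifts straight out.
- disc_pin: Another pin in the stand, not to be used: head a flat disc 28 mm across. Origin at its tip. Leave it.
- tee_pin: Another pin in the stand, not to be used: head a cross bar 35 mm long. Origin at its tip. Leave it.
- solder_reel: Reel, 60 mm across, 45 mm high, standing on its flange; origin at the centre of its underside. Leave it.
- small_angle: Much smaller angle without a hole, 30 by 50 by 30 mm. Leave it.
- solder_pump: Solder pump lying on the bench, about 205 mm long, 19 mm thick. Leave it.
- screwdriver: Screwdriver lying on the bench, about 170 mm long. Leave it.
- cutters: Side cutters lying on the bench, about 120 mm long, 10 mm thick. Leave them.
- box_lid: Small open aluminium box half, 85 by 62 by 24 mm, lying open side up. Leave it.
Not all that is in view belongs to the job. What is shaped like the angle but blue, red or yellow is not meant.

How it is judged:
On the way, in this order (a step that is already met when the one before it is completed fails the run):
1. the angle stands flat on the bed, back to the fence, its hole over the slot (z of angle in the frame of bed between 0.022 and 0.028 m and angle between angle's own z axis and vertical below 0.06 rad and x of angle in the frame of fence between -0.012 and 0.002 m and y of angle_hole in the frame of slot between -0.006 and 0.006 m), for 0.2 s.
2. the pin is fully down through the hole into the slot and released (z of pin in the frame of slot below -0.016 m and horizontal distance between pin and angle_hole below 0.004 m and angle between pin's own z axis and vertical below 0.15 rad and contact force between the fingers and pin below 0.2 N), for 0.2 s.
At the end, for the whole second after the job is handed in: The arm still pushes the angle (over 4 N): it bears on the fence with over 4 N and on the bed with over 7 N (weight included) at once, at rest, within 2 mm of the fence face, square within 0.03 rad, flat on the bed; pin untouched, through the hole, tip 16 mm or more below the bed's top (all of step 2 and contact force between angle and fence above 4 N and contact force between angle and bed above 7 N and contact force between any of the fingers, the arm and angle above 4 N and x of angle in the frame of fence between -0.002 and 0.002 m and angle between the y axis of angle and the y axis of fence, either way round below 0.03 rad and angle between angle's own z axis and vertical below 0.03 rad and z of angle in the frame of bed between 0.023 and 0.0265 m and linear speed of angle below 0.01 m/s); the arm keeps its last pose, push and grip.
It fails at once if another thing on the bench or in the stand is moved more than 30 mm (distance of any of disc_pin, tee_pin, solder_reel, small_angle, solder_pump, screwdriver, cutters, box_lid from where it was at the start of the episode above 0.03 m).
It also fails if it takes over 61 s, if anything falls off the work surface, if the arm or the gripper's body presses on something with over 40 N, if the wrist force passes 120 N, or if a joint passes its speed limit or range.

## Robot

A 7-joint arm with a two-finger parallel gripper is mounted at the origin on the work surface. World frame = base frame: x ahead of the robot, y to its left, z up, the work surface at z = 0. Lengths are in m, angles in rad, forces in N, time in s.
With the tool pointing down it reaches from about 0.425 to 1.025 m from the base axis. Payload 9.4 kg.
Tool frame: the origin (TCP) lies between the finger pads; the fingertips stand 17 mm ahead of it and the grasp point (between the pads) lies 2 mm behind it; z points along the fingers, y is the line along which they close (so a half turn about z gives the same grasp; the last joint's range is limited). The gripper opens to 85 mm and grips with 20 to 120 N. Pads are 22 mm wide; open, the fingers measure 114 mm over their backs; the gripper's body (76 mm by 85 mm) begins 54 mm behind the grasp point. The pads swing forward as they close: fully open they stand 13 mm farther back than shut.
Start: joints at [1.157, 0.599, -0.003, 1.599, 0.002, 0.943, -0.08], TCP at [0.24, -0.684, 0.248] pointing down, gripper open.
Joint ranges: [-2.57, 2.57], [-0.35, 1.97], [-1.29, 1.29], [0.11, 2.56], [-1.05, 4.19], [0.11, 1.86], [-2.63, 2.63]. Speed limits (rad/s): [2.22, 2.22, 3.01, 3.01, 3.14, 3.14, 3.14].

## Interface

Orientations are given as a unit quaternion [w, x, y, z].
In Python, from station import monitor, eyes, env gives the robot as it stands. The module is installed in compiled form; this text tells all that it offers.
- The arm moves only by the tool drive_tool, never from a script. Its argument "steps" is a list of rows, each an object of numbers: "tx", "ty", "tz": the shift along the tool's x, y, z in cm; "ax", "ay", "az": the turn, a rotation vector about the tool's x, y, z in rad; "fingers": the opening, from -1 (shut) to 1 (fully open). A call has 1 to 20 rows; each row shifts and turns the commanded pose from where the row before left it, along the tool's axes as they then stand; what a row does not reach is not made up. A row lasts 1/12 s, in which the tool goes at most 41.7 mm and 7.16 degrees, less where a joint would pass 70% of its speed; a pose out of reach is approached as far as the arm can. A call is refused whole if a number of a shift passes 4.17 or a number of a turn 0.125, either way. A call with a gripper value outside its range is refused whole. The fingers move at their own pace and stop on an object; "squeeze" is the grip in N (left out, the last holds). Time passes only in rows, so rows that do not move let the fingers close. It gives the time, the measured TCP pose, the force, the opening and the grip force at its end, in the units of the state.
- monitor.get_state(): the state, without advancing time (a new reading comes with each control period).
- eyes.read_camera(name): name is "side" or "top" or "wrist"; returns the picture (384x512x3 uint8, red, green, blue); there is no depth.
- eyes.camera_model(name): a dict with "fov_y" (degrees; the focal length in pixels is half the picture's height over the tangent of half this angle, whatever the lens; pixels are square), "cx", "cy" (the principal point, pixels), "R" (3x3) and "t" (3): a world point X has camera coordinates R X + t. Camera axes: x right, y down, z forward; pixel columns grow to the right and rows downward; lengths in m; the calibration is good to about 2 mm. A picture is of the moment at which its call begins: read the wrist's pose just before it. camera_model takes no time and is no camera call; for the wrist camera it gives the pose at the moment of the call.
- env.sign_off(): hands the job in; it is judged then, once.
The state is a dict: "t": time; "joints": joint angles; "joint_velocities": joint speeds; "tau": joint torques, N m; "tool_pos": TCP position; "tool_rot": TCP orientation; "ft_force": force on the tool from outside, world axes, zero at the start; "ft_torque": the same for the moment, N m; "grip_width": opening from 0.0 (shut) to 1.0 (fully open); "grasp_force": force on a finger pad.
Only numpy, scipy, OpenCV 4.12 (cv2) and the standard library are available. Lean on these libraries where they do the work, as an engineer would, in place of code of your own. Each camera call takes 0.05 s, during which the arm holds its last target. There are 200 camera calls.

## Working session

There is one attempt and no reset: what is moved stays moved. The work goes in short steps, Python scripts to look and compute and a tool call to move; the robot and the scene stay as the last step left them, time stands still between calls to the robot, and variables do not carry over. Pictures are saved under pics/ and viewed, at most 10 in all, crops included, and the job is handed in when it is done.

Besides the shell and the picture viewer there is one more tool, called after ">>>" in YAML: its name, and indented under it one key for each argument. drive_tool: Moves the arm, as the interface text tells. Its arguments: {"type":"object","properties":{"steps":{"type":"array"},"squeeze":{"type":"number"}},"required":["steps"]}

```bash
mkdir -p pics; cat > h.py <<'E'
import numpy as np, cv2
from station import monitor, eyes, env
def snap(n,f):
    m=eyes.camera_model(n); im=eyes.read_camera(n); cv2.imwrite('pics/'+f+'.png',im[:,:,::-1]); np.save('pics/'+f+'.npy',np.array(m,dtype=object),allow_pickle=True); return im,m
def load(f): return cv2.imread('pics/'+f+'.png'), np.load('pics/'+f+'.npy',allow_pickle=True).item()
def proj(m,X):
    X=np.atleast_2d(X); c=X@np.array(m['R']).T+np.array(m['t']); f=192/np.tan(np.radians(m['fov_y'])/2)
    return np.c_[m['cx']+f*c[:,0]/c[:,2], m['cy']+f*c[:,1]/c[:,2]]
def back(m,uv,z):
    f=192/np.tan(np.radians(m['fov_y'])/2);R=np.array(m['R']);C=-R.T@np.array(m['t'])
    d=R.T@np.array([(uv[0]-m['cx'])/f,(uv[1]-m['cy'])/f,1]); return C+d*(z-C[2])/d[2]
E
python3 - <<'E'
from h import *
for n in('top','side'):
    im,m=snap(n,n+'0'); print(n,m)
a=cv2.imread('pics/top0.png');cv2.imwrite('pics/top0b.png',cv2.resize(a,(800,600),interpolation=cv2.INTER_CUBIC))
a=cv2.imread('pics/side0.png');cv2.imwrite('pics/side0b.png',cv2.resize(a,(800,600),interpolation=cv2.INTER_CUBIC))
print(monitor.get_state())
E
```

```text
top {'fov_y': 52.03283902455383, 'cx': 253.0202194067998, 'cy': 190.9631959639417, 'R': array([[ 0.00146239, -0.99975763,  0.02196663],
       [-0.98319108, -0.005448  , -0.18249826],
       [ 0.1825737 , -0.02133051, -0.98296076]]), 't': array([-0.02530036,  0.46769464,  1.00121557])}
side {'fov_y': 56.304048545974595, 'cx': 250.78605810306627, 'cy': 191.70795906312637, 'R': array([[ 0.88103443, -0.47268287, -0.01868799],
       [-0.34018328, -0.60562725, -0.71936845],
       [ 0.32871519,  0.64014571, -0.69437727]]), 't': array([-0.41482827,  0.17524903,  0.79802905])}
{'t': 0.1, 'joints': array([ 1.15727072,  0.60005513, -0.00254262,  1.60004406,  0.00179968,
        0.94289063, -0.0797989 ]), 'joint_velocities': array([ 0.00071058, -0.00230354,  0.0002428 , -0.00172877, -0.00181788,
        0.00053885, -0.0012693 ]), 'tau': array([ 5.00833208e-03, -7.77998042e+01,  1.57013912e+00, -2.58627445e+01,
        1.26851487e-02,  5.48208336e-03,  6.01300326e-05]), 'tool_pos': array([ 0.23946808, -0.68389509,  0.24749815]), 'tool_rot': array([-6.73721706e-04,  9.85846884e-01,  1.67646755e-01, -1.80642711e-04]), 'ft_force': array([0.19757835, 0.09228582, 0.67004713]), 'ft_torque': array([-0.00365736,  0.0044527 ,  0.02816298]), 'grasp_force': 0.0, 'grip_width': 1.001078994874275}
```

View pics/top0b.png

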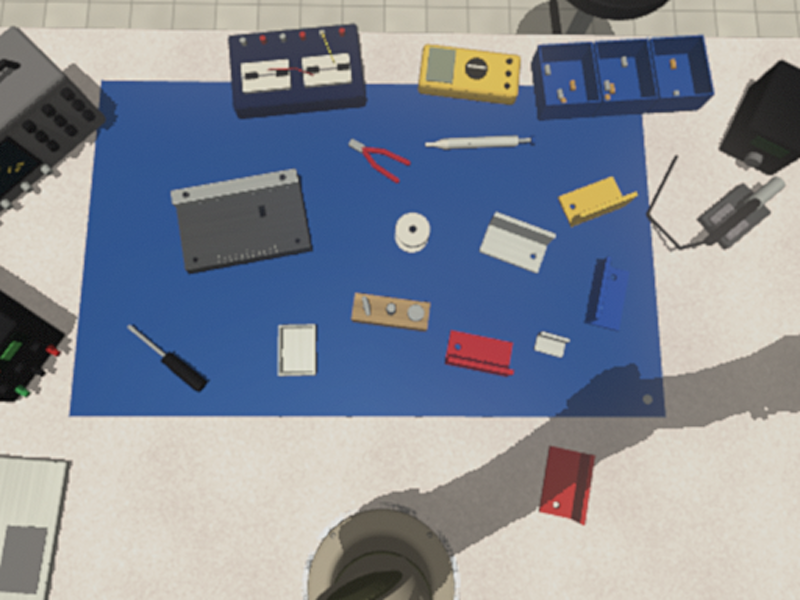

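View pics/side0b.png

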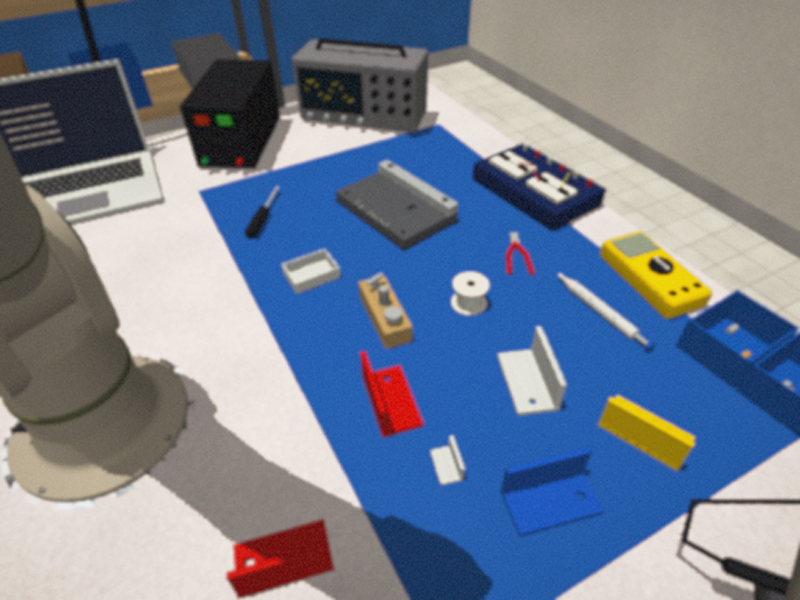

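The top view (800x600 scale) shows the bed with its fence at the far side (172–298, 172–200) and the slot at (263,211). Shaped like an angle are:
- the bare aluminium one at (517,243), hole at (533,256)
- blue (607,293), red (480,352), red (567,485) and yellow (597,200)
- the small bare one at (552,344), which has no hole

Only the big bare one with a hole fits. The stand's pins are at (365,304), a cross bar; (391,308), slim; and (415,313), a disc. The middle one fits. I'll check both in an enlarged composite.

```bash
python3 - <<'E'
from h import *
t,_=load('top0');s,_=load('side0')
def c(im,x,y,w,h,k): return cv2.resize(im[y:y+h,x:x+w],(w*k,h*k),interpolation=cv2.INTER_CUBIC)
A=c(t,105,105,100,75,4)      # bed  400x300
B=c(t,300,130,60,50,4)  # angle 
C=c(t,220,180,60,35,6)
D=c(s,220,165,60,60,5)
cv=np.zeros((600,800,3),np.uint8)
cv[:300,:400]=A; B=c(t,300,128,66,50,6); cv[:300,400:796]=B
cv[300:300+210,:360]=C; cv[300:600,400:700]=D
cv2.imwrite('pics/comp.png',cv)
E
```

```text
(no output)
```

View pics/comp.png

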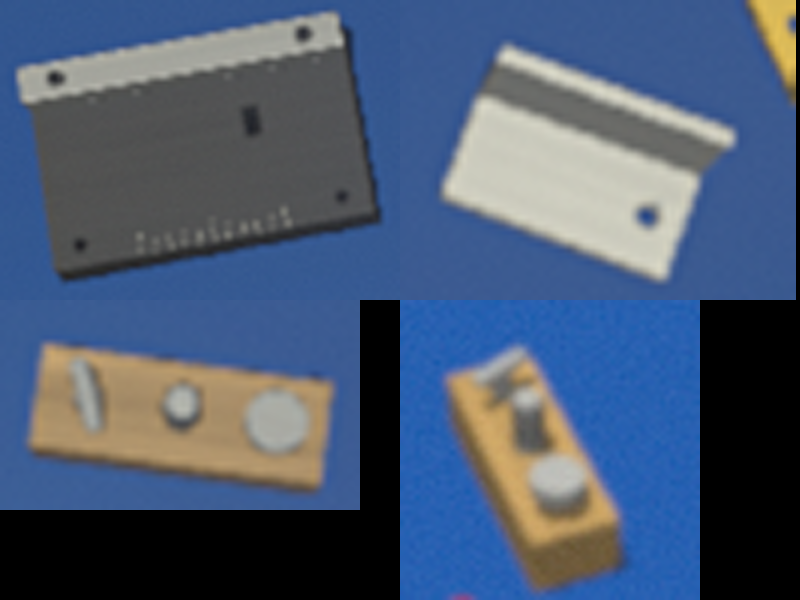

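Confirmed: the middle pin (composite 184,402) has the tall slim head. The bare angle has its hole at (648,215), at its -y end. Next I'll fit the poses.

```bash
cat > fit.py <<'E'
from h import *
from scipy.optimize import least_squares
def px(p,o,k): p=np.array(p,float); return (p+.5)/k-.5+np.array(o)
def fit(m,P,uv,x0):
    P=np.array(P,float)
    def w(q): c,s=np.cos(q[2]),np.sin(q[2]); return np.c_[q[0]+c*P[:,0]-s*P[:,1],q[1]+s*P[:,0]+c*P[:,1],P[:,2]]
    r=least_squares(lambda q:(proj(m,w(q))-uv).ravel(),x0)
    return r.x,r.fun.reshape(-1,2),w
E
python3 - <<'E'
from fit import *
np.set_printoptions(precision=4,suppress=True)
_,m=load('top0')
q,r,w=fit(m,[(.07,.11,.045),(.07,-.11,.045),(.045,.11,.045),(.045,-.11,.045),(.011,-.038,.025),(-.07,.11,.025),(-.07,-.11,.025)],
 px([(18,68),(338,12),(27,103),(346,45),(251,121),(58,268),(376,212)],(105,105),4),[.7,.2,.1]);print('bed',q,'\n',r)
q,r,w=fit(m,[(0,.055,.06),(0,-.055,.06),(-.008,.055,.06),(-.008,-.055,.06),(-.06,.055,.008),(-.06,-.055,.008),(-.008,.055,.008),(-.008,-.055,.008),(-.034,-.038,.008)],
 px([(108,44),(336,132),(100,62),(328,147),(43,192),(265,274),(77,95),(300,175),(248,215)],(300,128),6),[.7,-.2,-.3]);print('angle',q,'\n',r)
q,r,w=fit(m,[(.023,.065,.036),(.023,-.065,.036),(-.023,-.065,.036),(-.023,.065,.036)],
 px([(42,345-300),(333,81),(322,186),(31,148)],(220,180),6),[.5,0,-.1]);print('stand',q,'\n',r)
print('pinTop',back(m,px((184,101),(220,180),6),.07))
_,s=load('side0'); print('pinTop side',back(s,px((527-400,398-300),(220,165),5),.07))
E
```

```text
bed [0.6102 0.2458 0.1961] 
 [[ 0.2057 -0.1481]
 [ 0.3401 -0.2493]
 [-0.8487 -0.267 ]
 [-0.1527 -0.0251]
 [ 0.8073 -0.3049]
 [-0.6041  0.8388]
 [ 0.2837  0.0858]]
angle [ 0.5997 -0.247  -0.3661] 
 [[-0.5221 -0.0926]
 [ 0.0654 -0.3732]
 [-0.1711 -0.4436]
 [ 0.464  -0.1921]
 [-0.1606  0.3552]
 [-0.0456  0.6581]
 [ 0.3512 -0.1131]
 [ 0.0162  0.3307]
 [ 0.0118 -0.1099]]
stand [ 0.4481 -0.0156 -0.1205] 
 [[ 0.2826  0.2118]
 [ 0.011   0.2209]
 [-0.0865 -0.349 ]
 [-0.2053 -0.0751]]
pinTop [ 0.4485 -0.016   0.07  ]
pinTop side [ 0.4481 -0.0148  0.07  ]
```

>>> drive_tool:
  steps:
    - {"az": -0.124, "fingers": 0}
    - {"az": -0.124}
    - {"az": -0.124}
    - {"az": -0.124}
    - {"az": -0.124}
    - {"az": -0.124}
    - {"az": -0.124}
  squeeze: 60

```text
schema error: expected keys tx, ty, tz, ax, ay, az, fingers
```

>>> drive_tool:
  steps:
    - {"tx": 3.36, "ty": 1.1, "tz": 0.3}
    - {"tx": 3.36, "ty": 1.1, "tz": 0.3}
    - {"tx": 3.36, "ty": 1.1, "tz": 0.3}
    - {"tx": 3.36, "ty": 1.1, "tz": 0.3}
    - {"tx": 3.36, "ty": 1.1, "tz": 0.3}
    - {"tx": 3.36, "ty": 1.1, "tz": 0.3}
    - {"tx": 3.36, "ty": 1.1, "tz": 0.3}
    - {"tx": 3.36, "ty": 1.1, "tz": 0.3}
    - {"tx": 3.36, "ty": 1.1, "tz": 0.3}
    - {"tx": 3.36, "ty": 1.1, "tz": 0.3}
    - {"tx": 3.36, "ty": 1.1, "tz": 0.3}
    - {"tx": 3.36, "ty": 1.1, "tz": 0.3}
    - {"tx": 3.36, "ty": 1.1, "tz": 0.3}
    - {"tx": 3.36, "ty": 1.1, "tz": 0.3}
    - {"tx": 3.36, "ty": 1.1, "tz": 0.3}
    - {"tx": 3.36, "ty": 1.1, "tz": 0.3}
    - {}
    - {}

```text
schema error: expected keys tx, ty, tz, ax, ay, az, fingers
```

```bash
python3 - <<'E'
from h import *
s=monitor.get_state();print(s['t'],s['tool_pos'],s['tool_rot'],s['joints'])
im,m=snap('wrist','w1');print(m)
cv2.imwrite('pics/w1b.png',cv2.resize(im[:,:,::-1],(800,600),interpolation=cv2.INTER_CUBIC))
E
```

```text
0.1 [ 0.23946808 -0.68389509  0.24749815] [-6.73721706e-04  9.85846884e-01  1.67646755e-01 -1.80642711e-04] [ 1.15727072  0.60005513 -0.00254262  1.60004406  0.00179968  0.94289063
 -0.0797989 ]
{'fov_y': 66.16065388921456, 'cx': 259.79898831573865, 'cy': 194.73996460071186, 'R': array([[ 3.30052072e-01, -9.43962469e-01, -6.97497685e-04],
       [-9.05432476e-01, -3.16789019e-01,  2.82553976e-01],
       [-2.66941308e-01, -9.26259880e-02, -9.59251148e-01]]), 't': array([-0.72417271, -0.03693128,  0.37709795])}
```

View pics/w1b.png

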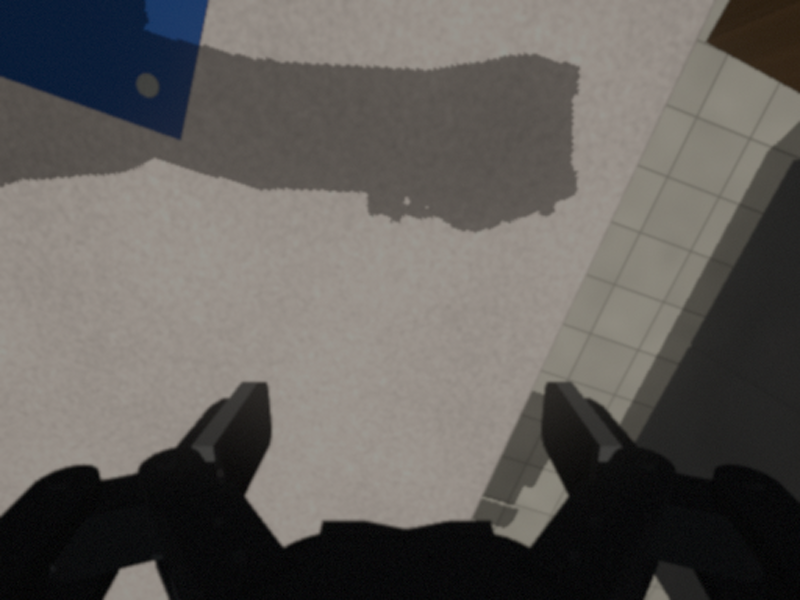

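The moves were refused because every key has to be given, so this wrist picture shows only bare bench, with the fingers at (255,400) and (560,400). I'll resend the moves with all keys.

>>> drive_tool:
  steps:
    - {"tx": 0, "ty": 0, "tz": 0, "ax": 0, "ay": 0, "az": -0.124, "fingers": 0}
    - {"tx": 0, "ty": 0, "tz": 0, "ax": 0, "ay": 0, "az": -0.124, "fingers": 0}
    - {"tx": 0, "ty": 0, "tz": 0, "ax": 0, "ay": 0, "az": -0.124, "fingers": 0}
    - {"tx": 0, "ty": 0, "tz": 0, "ax": 0, "ay": 0, "az": -0.124, "fingers": 0}
    - {"tx": 0, "ty": 0, "tz": 0, "ax": 0, "ay": 0, "az": -0.124, "fingers": 0}
    - {"tx": 0, "ty": 0, "tz": 0, "ax": 0, "ay": 0, "az": -0.124, "fingers": 0}
    - {"tx": 0, "ty": 0, "tz": 0, "ax": 0, "ay": 0, "az": -0.124, "fingers": 0}
  squeeze: 60

```text
t: 0.73
tool_pos: [0.2395, -0.6841, 0.2479]
tool_rot: [-0.0, 0.822, 0.569, 0.0]
ft_force: [-0.1, 0.4, 0.4]
grip_width: 0.496
grasp_force: 0.0
```

>>> drive_tool:
  steps:
    - {"tx": 3.36, "ty": 1.1, "tz": 0.3, "ax": 0, "ay": 0, "az": 0, "fingers": 0}
    - {"tx": 3.36, "ty": 1.1, "tz": 0.3, "ax": 0, "ay": 0, "az": 0, "fingers": 0}
    - {"tx": 3.36, "ty": 1.1, "tz": 0.3, "ax": 0, "ay": 0, "az": 0, "fingers": 0}
    - {"tx": 3.36, "ty": 1.1, "tz": 0.3, "ax": 0, "ay": 0, "az": 0, "fingers": 0}
    - {"tx": 3.36, "ty": 1.1, "tz": 0.3, "ax": 0, "ay": 0, "az": 0, "fingers": 0}
    - {"tx": 3.36, "ty": 1.1, "tz": 0.3, "ax": 0, "ay": 0, "az": 0, "fingers": 0}
    - {"tx": 3.36, "ty": 1.1, "tz": 0.3, "ax": 0, "ay": 0, "az": 0, "fingers": 0}
    - {"tx": 3.36, "ty": 1.1, "tz": 0.3, "ax": 0, "ay": 0, "az": 0, "fingers": 0}
    - {"tx": 3.36, "ty": 1.1, "tz": 0.3, "ax": 0, "ay": 0, "az": 0, "fingers": 0}
    - {"tx": 3.36, "ty": 1.1, "tz": 0.3, "ax": 0, "ay": 0, "az": 0, "fingers": 0}
    - {"tx": 3.36, "ty": 1.1, "tz": 0.3, "ax": 0, "ay": 0, "az": 0, "fingers": 0}
    - {"tx": 3.36, "ty": 1.1, "tz": 0.3, "ax": 0, "ay": 0, "az": 0, "fingers": 0}
    - {"tx": 3.36, "ty": 1.1, "tz": 0.3, "ax": 0, "ay": 0, "az": 0, "fingers": 0}
    - {"tx": 3.36, "ty": 1.1, "tz": 0.3, "ax": 0, "ay": 0, "az": 0, "fingers": 0}
    - {"tx": 3.36, "ty": 1.1, "tz": 0.3, "ax": 0, "ay": 0, "az": 0, "fingers": 0}
    - {"tx": 3.36, "ty": 1.1, "tz": 0.3, "ax": 0, "ay": 0, "az": 0, "fingers": 0}
    - {"tx": 0, "ty": 0, "tz": 0, "ax": 0, "ay": 0, "az": 0, "fingers": 0}
    - {"tx": 0, "ty": 0, "tz": 0, "ax": 0, "ay": 0, "az": 0, "fingers": 0}

```text
t: 2.23
tool_pos: [0.5976, -0.2425, 0.1997]
tool_rot: [-0.001, 0.823, 0.569, 0.0]
ft_force: [-1.0, -0.3, -0.2]
grip_width: 0.5
grasp_force: 0.0
```

```bash
cat >> fit.py <<'E'
from scipy.spatial.transform import Rotation as Ro
def pose():
    s=monitor.get_state(); q=s['tool_rot']; R=Ro.from_quat([q[1],q[2],q[3],q[0]]).as_matrix()
    return s['tool_pos'],R,s
def need(X,yaw_y):
    "shift in tool axes (cm, after turning) and az turn, so tool y azimuth=yaw_y"
    p,R,s=pose(); a=np.arctan2(R[1,1],R[0,1]); d=(yaw_y-a+np.pi)%(2*np.pi)-np.pi
    T=np.array([[-np.sin(yaw_y),np.cos(yaw_y),0],[np.cos(yaw_y),np.sin(yaw_y),0],[0,0,-1]])
    print('t %.2f'%s['t'],'p',p.round(4),'az',round(-d,4),'tilt',R[:,2].round(4),'shift cm',(100*T@(np.array(X)-p)).round(2),'f',s['ft_force'].round(1),'g',s['grip_width'].round(3),s['grasp_force'])
E
python3 - <<'E'
from fit import *
need((.596,-.2456,.2),-.366)
im,m=snap('wrist','w2')
cv2.imwrite('pics/w2b.png',cv2.resize(im[:,:,::-1],(800,600),interpolation=cv2.INTER_CUBIC))
E
```

```text
Traceback (most recent call last):
  File "fit.py", line 17, in need
    print('t %.2f'%s['t'],'p',p.round(4),'az',round(-d,4),'tilt',R[:,2].round(4),'shift cm',(100*T@(np.array(X)-p)).round(2),'f',s['ft_force'].round(1),'g',s['grip_width'].round(3),s['grasp_force'])
                                                                                                                                                            ^^^^^^^^^^^^^^^^^^^^^
AttributeError: 'float' object has no attribute 'round'
```

```bash
sed -i "s/s\['grip_width'\].round(3)/s['grip_width']/" fit.py
python3 - <<'E'
from fit import *
need((.596,-.2456,.2),-.366)
im,m=snap('wrist','w2')
P=np.array([(0,.055,.06),(0,-.055,.06),(-.008,.055,.06),(-.008,-.055,.06),(-.06,.055,.008),(-.06,-.055,.008),(-.034,-.038,.008)])
c,s=np.cos(-.366),np.sin(-.366)
W=np.c_[.5997+c*P[:,0]-s*P[:,1],-.247+s*P[:,0]+c*P[:,1],P[:,2]]
b=cv2.resize(im[:,:,::-1],(800,600),interpolation=cv2.INTER_CUBIC)
uv=(proj(m,W)+.5)*1.5625-.5; print(uv.round(0).tolist())
for u in uv: cv2.drawMarker(b,(int(u[0]),int(u[1])),(0,0,255),cv2.MARKER_CROSS,10,1)
cv2.imwrite('pics/w2b.png',b)
E
```

```text
t 2.23 p [ 0.5976 -0.2425  0.1997] az 0.0047 tilt [-3.0e-04  1.1e-03 -1.0e+00] shift cm [-0.35 -0.03 -0.03] f [-1.  -0.3 -0.2] g 0.5002034220130583 0.0
[[415.0, 206.0], [413.0, 384.0], [400.0, 206.0], [400.0, 384.0], [324.0, 200.0], [331.0, 352.0], [366.0, 331.0]]
```

View pics/w2b.png

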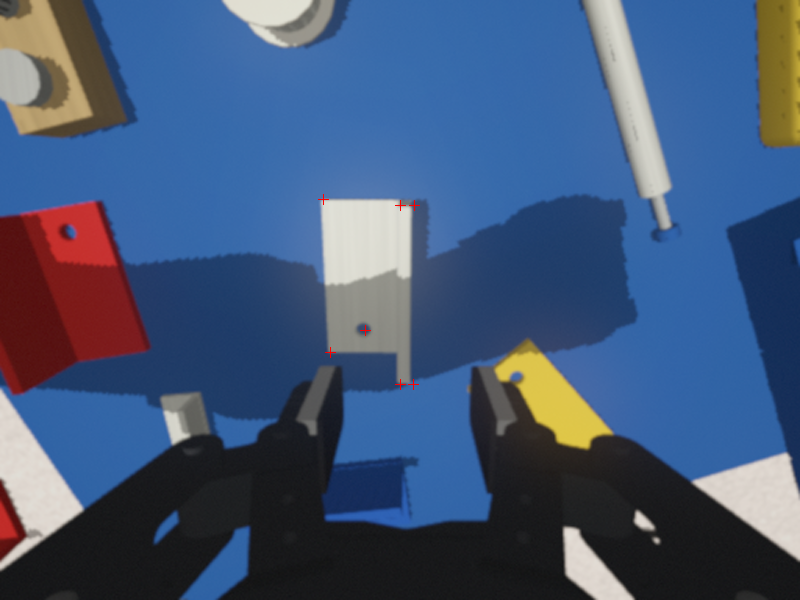

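The model overlay fits the bare angle to about 1–2 mm: hole at (363,329) against 366,331 predicted, outer edge at x≈411 against 414. I'll go down over the upright and grip high on it, so that the fingers clear the fence later.

>>> drive_tool:
  steps:
    - {"tx": -0.35, "ty": -0.1, "tz": 2.0, "ax": 0, "ay": 0, "az": 0.005, "fingers": 0}
    - {"tx": 0, "ty": 0, "tz": 2.0, "ax": 0, "ay": 0, "az": 0, "fingers": 0}
    - {"tx": 0, "ty": 0, "tz": 2.0, "ax": 0, "ay": 0, "az": 0, "fingers": 0}
    - {"tx": 0, "ty": 0, "tz": 2.0, "ax": 0, "ay": 0, "az": 0, "fingers": 0}
    - {"tx": 0, "ty": 0, "tz": 2.0, "ax": 0, "ay": 0, "az": 0, "fingers": 0}
    - {"tx": 0, "ty": 0, "tz": 2.0, "ax": 0, "ay": 0, "az": 0, "fingers": 0}
    - {"tx": 0, "ty": 0, "tz": 2.0, "ax": 0, "ay": 0, "az": 0, "fingers": 0}
    - {"tx": 0, "ty": 0, "tz": 1.0, "ax": 0, "ay": 0, "az": 0, "fingers": 0}
    - {"tx": 0, "ty": 0, "tz": 0, "ax": 0, "ay": 0, "az": 0, "fingers": 0}
    - {"tx": 0, "ty": 0, "tz": 0, "ax": 0, "ay": 0, "az": 0, "fingers": 0}

```text
t: 3.12
tool_pos: [0.5935, -0.2491, 0.0503]
tool_rot: [-0.0, 0.826, 0.564, -0.0]
ft_force: [-0.4, 0.7, -0.1]
grip_width: 0.496
grasp_force: 0.0
```

>>> drive_tool:
  steps:
    - {"tx": 0, "ty": 0, "tz": 0, "ax": 0, "ay": 0, "az": 0, "fingers": -1}
    - {"tx": 0, "ty": 0, "tz": 0, "ax": 0, "ay": 0, "az": 0, "fingers": -1}
    - {"tx": 0, "ty": 0, "tz": 0, "ax": 0, "ay": 0, "az": 0, "fingers": -1}
    - {"tx": 0, "ty": 0, "tz": 0, "ax": 0, "ay": 0, "az": 0, "fingers": -1}
    - {"tx": 0, "ty": 0, "tz": 0, "ax": 0, "ay": 0, "az": 0, "fingers": -1}
    - {"tx": 0, "ty": 0, "tz": 0, "ax": 0, "ay": 0, "az": 0, "fingers": -1}
    - {"tx": 0, "ty": 0, "tz": 0, "ax": 0, "ay": 0, "az": 0, "fingers": -1}
    - {"tx": 0, "ty": 0, "tz": 0, "ax": 0, "ay": 0, "az": 0, "fingers": -1}

```text
t: 3.78
tool_pos: [0.5942, -0.2484, 0.0516]
tool_rot: [0.0, 0.825, 0.565, 0.0]
ft_force: [-0.7, 0.1, 5.7]
grip_width: 0.08
grasp_force: 58.9
```

Gripped: 8 mm wide, 59 N. I'll lift it, turn it by the bed's yaw and carry it over the bed.

>>> drive_tool:
  steps:
    - {"tx": 0, "ty": 0, "tz": -1.0, "ax": 0, "ay": 0, "az": 0, "fingers": -1}
    - {"tx": 0, "ty": 0, "tz": -2.0, "ax": 0, "ay": 0, "az": 0, "fingers": -1}
    - {"tx": 0, "ty": 0, "tz": -2.0, "ax": 0, "ay": 0, "az": 0, "fingers": -1}
    - {"tx": 0, "ty": 0, "tz": -2.0, "ax": 0, "ay": 0, "az": 0, "fingers": -1}
    - {"tx": 0, "ty": 0, "tz": -2.0, "ax": 0, "ay": 0, "az": 0, "fingers": -1}
    - {"tx": 0, "ty": 0, "tz": -2.0, "ax": 0, "ay": 0, "az": 0, "fingers": -1}
    - {"tx": 0, "ty": 0, "tz": 0, "ax": 0, "ay": 0, "az": -0.08, "fingers": -1}
    - {"tx": 0, "ty": 0, "tz": 0, "ax": 0, "ay": 0, "az": -0.08, "fingers": -1}
    - {"tx": 0, "ty": 0, "tz": 0, "ax": 0, "ay": 0, "az": -0.08, "fingers": -1}
    - {"tx": 0, "ty": 0, "tz": 0, "ax": 0, "ay": 0, "az": -0.08, "fingers": -1}
    - {"tx": 0, "ty": 0, "tz": 0, "ax": 0, "ay": 0, "az": -0.08, "fingers": -1}
    - {"tx": 0, "ty": 0, "tz": 0, "ax": 0, "ay": 0, "az": -0.08, "fingers": -1}
    - {"tx": 0, "ty": 0, "tz": 0, "ax": 0, "ay": 0, "az": -0.086, "fingers": -1}

```text
t: 4.87
tool_pos: [0.5939, -0.2483, 0.1611]
tool_rot: [0.0, 0.633, 0.774, -0.0]
ft_force: [-0.3, 0.5, -2.3]
grip_width: 0.083
grasp_force: 58.8
```

>>> drive_tool:
  steps:
    - {"tx": 1.5, "ty": 0.46, "tz": 0, "ax": 0, "ay": 0, "az": 0, "fingers": -1}
    - {"tx": 2.66, "ty": 0.82, "tz": 0, "ax": 0, "ay": 0, "az": 0, "fingers": -1}
    - {"tx": 2.66, "ty": 0.82, "tz": 0, "ax": 0, "ay": 0, "az": 0, "fingers": -1}
    - {"tx": 2.66, "ty": 0.82, "tz": 0, "ax": 0, "ay": 0, "az": 0, "fingers": -1}
    - {"tx": 2.66, "ty": 0.82, "tz": 0, "ax": 0, "ay": 0, "az": 0, "fingers": -1}
    - {"tx": 2.66, "ty": 0.82, "tz": 0, "ax": 0, "ay": 0, "az": 0, "fingers": -1}
    - {"tx": 2.66, "ty": 0.82, "tz": 0, "ax": 0, "ay": 0, "az": 0, "fingers": -1}
    - {"tx": 2.66, "ty": 0.82, "tz": 0, "ax": 0, "ay": 0, "az": 0, "fingers": -1}
    - {"tx": 2.66, "ty": 0.82, "tz": 0, "ax": 0, "ay": 0, "az": 0, "fingers": -1}
    - {"tx": 2.66, "ty": 0.82, "tz": 0, "ax": 0, "ay": 0, "az": 0, "fingers": -1}
    - {"tx": 2.66, "ty": 0.82, "tz": 0, "ax": 0, "ay": 0, "az": 0, "fingers": -1}
    - {"tx": 2.66, "ty": 0.82, "tz": 0, "ax": 0, "ay": 0, "az": 0, "fingers": -1}
    - {"tx": 2.66, "ty": 0.82, "tz": 0, "ax": 0, "ay": 0, "az": 0, "fingers": -1}
    - {"tx": 2.66, "ty": 0.82, "tz": 0, "ax": 0, "ay": 0, "az": 0, "fingers": -1}
    - {"tx": 2.66, "ty": 0.82, "tz": 0, "ax": 0, "ay": 0, "az": 0, "fingers": -1}
    - {"tx": 2.66, "ty": 0.82, "tz": 0, "ax": 0, "ay": 0, "az": 0, "fingers": -1}
    - {"tx": 2.66, "ty": 0.82, "tz": 0, "ax": 0, "ay": 0, "az": 0, "fingers": -1}
    - {"tx": 2.66, "ty": 0.82, "tz": 0, "ax": 0, "ay": 0, "az": 0, "fingers": -1}
    - {"tx": 1.1, "ty": 0.34, "tz": 0, "ax": 0, "ay": 0, "az": 0, "fingers": -1}
    - {"tx": 0, "ty": 0, "tz": 0, "ax": 0, "ay": 0, "az": 0, "fingers": -1}

```text
t: 6.53
tool_pos: [0.645, 0.2548, 0.161]
tool_rot: [-0.001, 0.633, 0.774, 0.001]
ft_force: [0.4, -0.0, -2.8]
grip_width: 0.08
grasp_force: 58.8
```

>>> drive_tool:
  steps:
    - {"tx": 0, "ty": 0, "tz": 0, "ax": 0, "ay": 0, "az": 0, "fingers": -1}
    - {"tx": 0, "ty": 0, "tz": 0, "ax": 0, "ay": 0, "az": 0, "fingers": -1}

```text
t: 6.7
tool_pos: [0.6459, 0.2482, 0.1604]
tool_rot: [0.0, 0.635, 0.772, -0.001]
ft_force: [0.2, -0.7, -3.7]
grip_width: 0.076
grasp_force: 58.8
```

```bash
python3 - <<'E'
from fit import *
need((.6456,.2495,.16),.196)
w,m=snap('wrist','w3'); s,ms=snap('side','s3')
k=lambda im,f:cv2.resize(im[:,:,::-1],None,fx=f,fy=f,interpolation=cv2.INTER_CUBIC)
cv=np.zeros((600,800,3),np.uint8)
cv[:384,:400]=k(w[0:384,56:456],1)
c=k(s[60:180,190:310],3.3)[:396,:396]; cv[:c.shape[0],402:402+c.shape[1]]=c
cv2.imwrite('pics/c3.png',cv)
E
```

```text
t 6.70 p [0.6459 0.2482 0.1604] az -0.0023 tilt [-3.0e-04 -1.4e-03 -1.0e+00] shift cm [ 0.14 -0.    0.04] f [ 0.2 -0.7 -3.7] g 0.07640297669533964 58.78888964653015
```

View pics/c3.png

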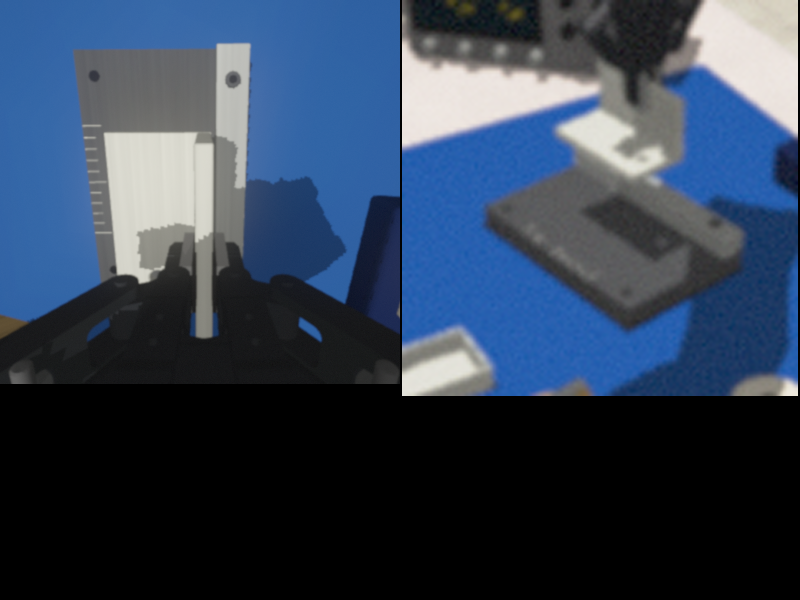

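The wrist part (left) shows the fence's far end at (217,44)–(250,43), its screw at (233,79) and the bed corner at (76,51). The held angle's far end is at (105,134)–(213,133). The side part shows the foot level above the bed. I'll fit both in the same view.

```bash
python3 - <<'E'
from fit import *
np.set_printoptions(precision=4,suppress=True)
_,m=load('w3'); o=np.array([56,0.])
b,r,_=fit(m,[(.045,.11,.045),(.07,.11,.045),(-.07,.11,.025),(.0575,.085,.049)],np.array([(217,44),(250,43),(76,51),(233,79)])+o,[.61,.246,.196]);print('bed',b,r.round(1).tolist())
z=.1088
a,r,_=fit(m,[(-.06,.055,z+.008),(0,.055,z+.06),(-.008,.055,z+.06),(-.004,-.055,z+.06)],np.array([(105,134),(213,133),(195,133),(205,337)])+o,[.65,.25,.196]);print('ang',a,r.round(1).tolist())
p,R,s=pose()
for B in (b,np.array([.6102,.2458,.1961])):
    d=a[:2]-B[:2]; c,sn=np.cos(B[2]),np.sin(B[2]); print('angle in bed',c*d[0]+sn*d[1],-sn*d[0]+c*d[1],a[2]-B[2])
d=p[:2]-a[:2];c,sn=np.cos(a[2]),np.sin(a[2]); print('tcp in angle',c*d[0]+sn*d[1],-sn*d[0]+c*d[1], R[0,1],R[1,1])
print(proj(m,[[.6459,.2482,.1604]])-o)
E
```

```text
bed [0.6107 0.2477 0.2077] [[0.3, -0.3], [1.3, 0.2], [-3.1, 0.2], [1.3, 0.3]]
ang [0.6483 0.2579 0.221 ] [[-2.5, -8.5], [0.5, -3.9], [-2.3, -3.3], [4.5, 21.7]]
angle in bed 0.038845209294203056 0.0022370387825083804 0.013311877936963229
angle in bed 0.039697214926897595 0.004469949614237164 0.02490514062487606
tcp in angle -0.004254532085895445 -0.009555157002637161 0.9814665063887452 0.191633484562108
[[206.0812 266.2766]]
```

```bash
python3 - <<'E'
from fit import *
np.set_printoptions(precision=4,suppress=True)
_,m=load('w3'); o=np.array([56,0.])
p,R,s=pose(); yaw=np.arctan2(R[1,1],R[0,1]); print(yaw)
for z in(.1088,.105):
  P=np.array([(-.06,.055,z+.008),(0,.055,z+.06),(-.008,.055,z+.06)]);uv=np.array([(105,134),(213,133),(195,133)])+o
  c,sn=np.cos(yaw),np.sin(yaw)
  r=least_squares(lambda q:(proj(m,np.c_[q[0]+c*P[:,0]-sn*P[:,1],q[1]+sn*P[:,0]+c*P[:,1],P[:,2]])-uv).ravel(),[.65,.25])
  a=r.x;d=p[:2]-a; print(a,r.fun.round(1),'tcp in ang',c*d[0]+sn*d[1],-sn*d[0]+c*d[1])
  for B in ([.6107,.2477,.2077],[.6102,.2458,.1961]):
    d=a-B[:2];c2,s2=np.cos(B[2]),np.sin(B[2]);print('in bed',c2*d[0]+s2*d[1],-s2*d[0]+c2*d[1])
E
```

```text
0.19282621748722123
[0.6477 0.2553] [-1.5 -7.1  1.9  2.6 -0.8  2.5] tcp in ang -0.0029766485804185996 -0.007212101115255494
in bed 0.037821901759417825 -0.0001907740977995379
in bed 0.03868219360965155 0.002014124645948091
[0.6476 0.255 ] [ 0.3 -7.   0.9  2.5 -1.1  2.5] tcp in ang -0.002732757652304885 -0.006902695928245978
in bed 0.03757343595295147 -0.0004965176138086065
in bed 0.03843729106502447 0.0017055195614148868
```

The strip at rows 133–142 is the upright's end face, so the top edge is at row 142. Refitting with that.

```bash
python3 - <<'E'
from fit import *
np.set_printoptions(precision=4,suppress=True)
w,m=load('w3'); o=np.array([56,0.])
p,R,s=pose(); yaw=np.arctan2(R[1,1],R[0,1])
C=-np.array(m['R']).T@np.array(m['t']);print('cam',C)
z=.1088
P=np.array([(-.06,.055,z+.008),(0,.055,z+.06),(-.008,.055,z+.06)]);uv=np.array([(105,134),(213,142),(195,142)])+o
c,sn=np.cos(yaw),np.sin(yaw)
r=least_squares(lambda q:(proj(m,np.c_[q[0]+c*P[:,0]-sn*P[:,1],q[1]+sn*P[:,0]+c*P[:,1],P[:,2]])-uv).ravel(),[.65,.25])
a=r.x;d=p[:2]-a; print(a,r.fun.round(1),'tcp in ang',c*d[0]+sn*d[1],-sn*d[0]+c*d[1])
for B in ([.6107,.2477,.2077],[.6102,.2458,.1961]):
    d=a-B[:2];c2,s2=np.cos(B[2]),np.sin(B[2]);print('in bed',c2*d[0]+s2*d[1],-s2*d[0]+c2*d[1])
cv=np.zeros((600,800,3),np.uint8)
cv[:,:]=cv2.resize(w[30:180,125:325],(800,600),interpolation=cv2.INTER_CUBIC)
cv2.imwrite('pics/c4.png',cv)
E
```

```text
cam [0.6311 0.3187 0.2844]
[0.6482 0.2526] [-1.1 -2.   1.7  0.8 -0.9  0.8] tcp in ang -0.0029274350099940485 -0.004450762998067848
in bed 0.03773162360439351 -0.002951074811068431
in bed 0.03862394029866176 -0.0007470375594839035
```

View pics/c4.png

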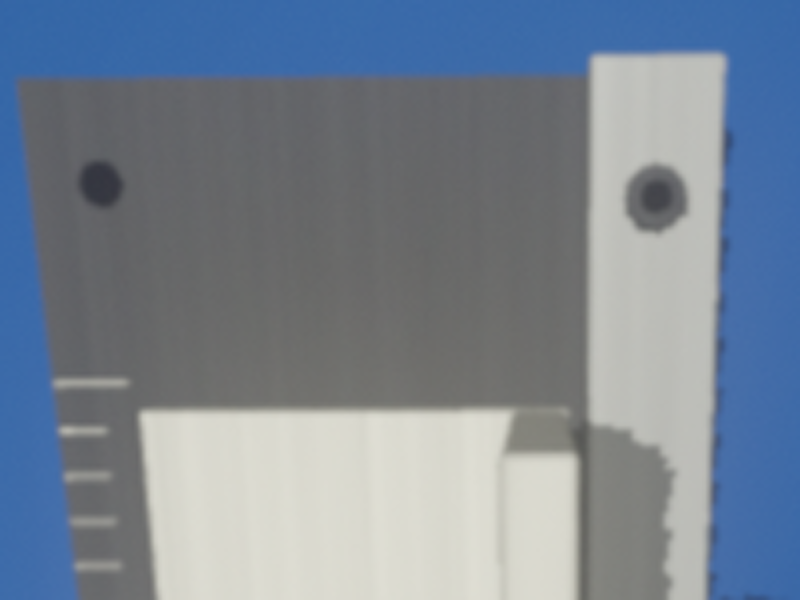

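The enlarged view shows the fence's top end at (590,54)–(725,54), its screw at (656,198) and the bed corner at (19,78). The foot corner is at (140,410), the upright's top edge at (504–577,453) and the heel at (569,410). Fitting precisely.

```bash
python3 - <<'E'
from fit import *
np.set_printoptions(precision=4,suppress=True)
w,m=load('w3'); f=lambda L:px(L,(125,30),4)
tr=lambda q,P:np.c_[q[0]+np.cos(q[2])*P[:,0]-np.sin(q[2])*P[:,1],q[1]+np.sin(q[2])*P[:,0]+np.cos(q[2])*P[:,1],P[:,2]]
p,R,s=pose(); yaw=np.arctan2(R[1,1],R[0,1])
def go(P0,uv,P1,nl,x0,dz):  # nl: last nl points have free y
    P=np.array(P0,float)
    def g(q):
        Q=P.copy(); 
        if nl: Q[-nl:,1]=q[3:3+nl]
        return (proj(m,tr(q,Q))-uv).ravel()
    r=least_squares(g,list(x0)+[0.03]*nl,x_scale=.01); return r.x[:3],r.fun.reshape(-1,2).round(1).tolist()
b,r=go([(.045,.11,.045),(.07,.11,.045),(-.07,.11,.025),(.0575,.085,.049),(.045,0,.045),(-.07,0,.025)],f([(590,54),(725,54),(19,78),(656,198),(589,405),(78,600)]),0,2,[.61,.246,.196],0);print('bed',b,r)
z=.1088
a,r=go([(-.06,.055,z+.008),(0,.055,z+.06),(-.008,.055,z+.06),(0,.055,z),(0,0,z+.06),(-.06,0,z+.008)],f([(140,410),(577,452),(504,454),(571,411),(579,598),(157,598)]),0,2,[.65,.25,.196],0);print('ang',a,r,yaw)
for B in (b,[.6102,.2458,.1961]):
    d=a[:2]-B[:2];c2,s2=np.cos(B[2]),np.sin(B[2]);print('in bed',c2*d[0]+s2*d[1],-s2*d[0]+c2*d[1],a[2]-B[2])
E
```

```text
bed [0.6091 0.2481 0.1991] [[0.4, 0.1], [0.6, -0.1], [-1.5, 0.3], [0.6, -0.1], [0.1, 0.0], [-0.4, 0.1]]
ang [0.6479 0.2523 0.1897] [[-0.1, -0.1], [1.3, 0.7], [-1.0, 0.1], [-0.6, -1.1], [0.3, 0.0], [-0.0, 0.0]] 0.19282621748722123
in bed 0.038893814896726116 -0.003561202675425465 -0.009411981233361344
in bed 0.03824785556135506 -0.0009599346802536607 -0.006410666294143441
```

>>> drive_tool:
  steps:
    - {"tx": 0.3, "ty": 0.1, "tz": 1.0, "ax": 0, "ay": 0, "az": -0.007, "fingers": -1}
    - {"tx": 0, "ty": 0, "tz": 1.5, "ax": 0, "ay": 0, "az": 0, "fingers": -1}
    - {"tx": 0, "ty": 0, "tz": 1.5, "ax": 0, "ay": 0, "az": 0, "fingers": -1}
    - {"tx": 0, "ty": 0, "tz": 1.5, "ax": 0, "ay": 0, "az": 0, "fingers": -1}
    - {"tx": 0, "ty": 0, "tz": 1.0, "ax": 0, "ay": 0, "az": 0, "fingers": -1}
    - {"tx": 0, "ty": 0, "tz": 0.8, "ax": 0, "ay": 0, "az": 0, "fingers": -1}
    - {"tx": 0, "ty": 0, "tz": 0, "ax": 0, "ay": 0, "az": 0, "fingers": -1}
    - {"tx": 0, "ty": 0, "tz": 0, "ax": 0, "ay": 0, "az": 0, "fingers": -1}
    - {"tx": 0, "ty": 0, "tz": 0, "ax": 0, "ay": 0, "az": 0, "fingers": -1}

```text
t: 7.55
tool_pos: [0.6469, 0.2529, 0.0879]
tool_rot: [0.0, 0.632, 0.775, 0.0]
ft_force: [-0.6, 0.0, -2.0]
grip_width: 0.08
grasp_force: 58.7
```

```bash
python3 - <<'E'
from fit import *
need((.6463,.2513,.0766),.200)
E
```

```text
t 7.55 p [0.6469 0.2529 0.0879] az 0.0019 tilt [ 8.e-04  5.e-04 -1.e+00] shift cm [-0.14 -0.09  1.13] f [-0.6  0.  -2. ] g 0.08044579426049646 58.67415368556976
```

>>> drive_tool:
  steps:
    - {"tx": -0.1, "ty": -0.05, "tz": 0.4, "ax": 0, "ay": 0, "az": 0, "fingers": -1}
    - {"tx": 0, "ty": 0, "tz": 0.3, "ax": 0, "ay": 0, "az": 0, "fingers": -1}
    - {"tx": 0, "ty": 0, "tz": 0.2, "ax": 0, "ay": 0, "az": 0, "fingers": -1}
    - {"tx": 0, "ty": 0, "tz": 0.1, "ax": 0, "ay": 0, "az": 0, "fingers": -1}
    - {"tx": 0, "ty": 0, "tz": 0.1, "ax": 0, "ay": 0, "az": 0, "fingers": -1}
    - {"tx": 0, "ty": 0, "tz": 0, "ax": 0, "ay": 0, "az": 0, "fingers": -1}
    - {"tx": 0, "ty": 0, "tz": 0, "ax": 0, "ay": 0, "az": 0, "fingers": -1}

```text
t: 8.13
tool_pos: [0.6463, 0.2516, 0.0766]
tool_rot: [0.0, 0.632, 0.775, 0.0]
ft_force: [-0.6, -0.4, 2.2]
grip_width: 0.079
grasp_force: 59.3
```

```bash
python3 - <<'E'
from fit import *
need((.6463,.2513,.0766),.200)
w,m=snap('wrist','w5'); need((.6463,.2513,.0766),.200)
cv=cv2.resize(w[10:202,110:366,::-1],(800,600),interpolation=cv2.INTER_CUBIC)
cv2.imwrite('pics/c5.png',cv)
E
```

```text
t 8.13 p [0.6463 0.2516 0.0766] az 0.002 tilt [ 3.e-04 -0.e+00 -1.e+00] shift cm [-0.03 -0.    0.  ] f [-0.6 -0.4  2.2] g 0.07891769035019007 59.317458271980286
t 8.18 p [0.6463 0.2516 0.0766] az 0.002 tilt [ 3.e-04  0.e+00 -1.e+00] shift cm [-0.03 -0.    0.  ] f [-2.3 -1.1  2.1] g 0.08084878394874842 59.42688524723053
```

View pics/c5.png

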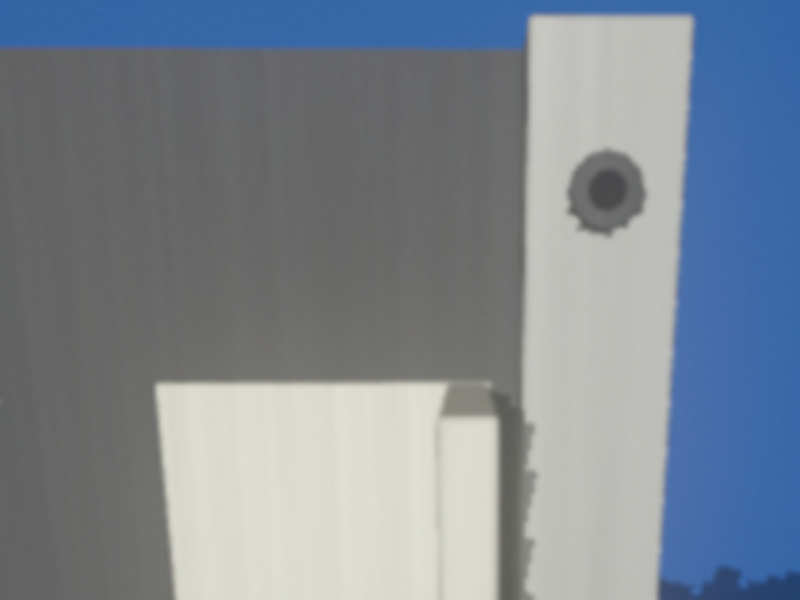

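The angle is on the bed (about 5 N). The picture shows the foot corner at (156,383), the upright's top at (441–499,416), the heel at (491,383) and a gap to the fence edge at x≈523. Fitting the relative pose.

```bash
python3 - <<'E'
from fit import *
np.set_printoptions(precision=4,suppress=True)
w,m=load('w5'); f=lambda L:px(L,(110,10),3.125)
tr=lambda q,P:np.c_[q[0]+np.cos(q[2])*P[:,0]-np.sin(q[2])*P[:,1],q[1]+np.sin(q[2])*P[:,0]+np.cos(q[2])*P[:,1],P[:,2]]
def go(P0,uv,nl,x0):
    P=np.array(P0,float)
    def g(q):
        Q=P.copy(); Q[-nl:,1]=q[3:3+nl]; return (proj(m,tr(q,Q))-uv).ravel()
    r=least_squares(g,list(x0)+[0.03]*nl,x_scale=.01); return r.x[:3],r.fun.reshape(-1,2).round(1).tolist()
b,r=go([(.045,.11,.045),(.07,.11,.045),(.045,.11,.025),(.0575,.085,.049),(.045,0,.045)],f([(528,15),(693,15),(526,48),(607,188),(523,350)]),1,[.61,.246,.196]);print('bed',b,r)
z=.025
a,r=go([(-.06,.055,z+.008),(0,.055,z+.06),(-.008,.055,z+.06),(0,.055,z),(0,0,z+.06),(-.06,0,z+.008)],f([(156,383),(499,416),(441,416),(491,383),(499,598),(175,598)]),2,[.65,.25,.196]);print('ang',a,r)
d=a[:2]-b[:2];c2,s2=np.cos(b[2]),np.sin(b[2]);print('in bed',c2*d[0]+s2*d[1],-s2*d[0]+c2*d[1],a[2]-b[2])
E
```

```text
bed [0.6086 0.2482 0.1979] [[0.2, -0.6], [1.0, -0.4], [-1.5, 0.3], [0.5, 0.9], [-0.3, -0.0]]
ang [0.6482 0.2558 0.1973] [[0.0, -0.2], [0.9, 0.4], [-1.1, 0.3], [-0.1, -0.9], [0.1, 0.0], [0.2, -0.0]]
in bed 0.04035208988525849 -0.00028645328294751426 -0.0005767302118471485
```

Seated: 4.6 mm gap to the fence, y within 0.3 mm, square. I'll release it, lift, and move above the pin.

>>> drive_tool:
  steps:
    - {"tx": 0, "ty": 0, "tz": 0, "ax": 0, "ay": 0, "az": 0, "fingers": -0.5}
    - {"tx": 0, "ty": 0, "tz": 0, "ax": 0, "ay": 0, "az": 0, "fingers": -0.3}
    - {"tx": 0, "ty": 0, "tz": 0, "ax": 0, "ay": 0, "az": 0, "fingers": -0.3}
    - {"tx": 0, "ty": 0, "tz": 0, "ax": 0, "ay": 0, "az": 0, "fingers": -0.3}
    - {"tx": 0, "ty": 0, "tz": 0, "ax": 0, "ay": 0, "az": 0, "fingers": -0.3}
    - {"tx": 0, "ty": 0, "tz": -1.0, "ax": 0, "ay": 0, "az": 0, "fingers": -0.3}
    - {"tx": 0, "ty": 0, "tz": -2.0, "ax": 0, "ay": 0, "az": 0, "fingers": -0.3}
    - {"tx": 0, "ty": 0, "tz": -3.0, "ax": 0, "ay": 0, "az": 0, "fingers": -0.3}
    - {"tx": 0, "ty": 0, "tz": -3.0, "ax": 0, "ay": 0, "az": 0, "fingers": -0.3}
    - {"tx": 0, "ty": 0, "tz": -3.0, "ax": 0, "ay": 0, "az": 0, "fingers": -0.3}
    - {"tx": 0, "ty": 0, "tz": 0, "ax": 0, "ay": 0, "az": 0.08, "fingers": -0.2}
    - {"tx": 0, "ty": 0, "tz": 0, "ax": 0, "ay": 0, "az": 0.08, "fingers": -0.2}
    - {"tx": 0, "ty": 0, "tz": 0, "ax": 0, "ay": 0, "az": 0.08, "fingers": -0.2}
    - {"tx": 0, "ty": 0, "tz": 0, "ax": 0, "ay": 0, "az": 0.078, "fingers": -0.2}

```text
t: 9.35
tool_pos: [0.6463, 0.2515, 0.1975]
tool_rot: [0.0, 0.748, 0.663, 0.001]
ft_force: [-0.5, -0.0, -0.5]
grip_width: 0.398
grasp_force: 0.0
```

>>> drive_tool:
  steps:
    - {"tx": -2.41, "ty": -1.37, "tz": 0, "ax": 0, "ay": 0, "az": 0, "fingers": -0.2}
    - {"tx": -2.41, "ty": -1.37, "tz": 0, "ax": 0, "ay": 0, "az": 0, "fingers": -0.2}
    - {"tx": -2.41, "ty": -1.37, "tz": 0, "ax": 0, "ay": 0, "az": 0, "fingers": -0.2}
    - {"tx": -2.41, "ty": -1.37, "tz": 0, "ax": 0, "ay": 0, "az": 0, "fingers": -0.2}
    - {"tx": -2.41, "ty": -1.37, "tz": 0, "ax": 0, "ay": 0, "az": 0, "fingers": -0.2}
    - {"tx": -2.41, "ty": -1.37, "tz": 0, "ax": 0, "ay": 0, "az": 0, "fingers": -0.2}
    - {"tx": -2.41, "ty": -1.37, "tz": 0, "ax": 0, "ay": 0, "az": 0, "fingers": -0.2}
    - {"tx": -2.41, "ty": -1.37, "tz": 0, "ax": 0, "ay": 0, "az": 0, "fingers": -0.2}
    - {"tx": -2.41, "ty": -1.37, "tz": 0, "ax": 0, "ay": 0, "az": 0, "fingers": -0.2}
    - {"tx": -2.41, "ty": -1.37, "tz": 0, "ax": 0, "ay": 0, "az": 0, "fingers": -0.2}
    - {"tx": -2.41, "ty": -1.37, "tz": 0, "ax": 0, "ay": 0, "az": 0, "fingers": -0.2}
    - {"tx": -2.41, "ty": -1.37, "tz": 0, "ax": 0, "ay": 0, "az": 0, "fingers": -0.2}
    - {"tx": 0, "ty": 0, "tz": 0, "ax": 0, "ay": 0, "az": 0, "fingers": -0.2}
    - {"tx": 0, "ty": 0, "tz": 0, "ax": 0, "ay": 0, "az": 0, "fingers": -0.2}
    - {"tx": 0, "ty": 0, "tz": 0, "ax": 0, "ay": 0, "az": 0, "fingers": -0.2}

```text
t: 10.6
tool_pos: [0.4502, -0.0163, 0.197]
tool_rot: [0.0, 0.747, 0.665, 0.001]
ft_force: [0.0, 0.6, 0.3]
grip_width: 0.401
grasp_force: 0.0
```

```bash
python3 - <<'E'
from fit import *
need((.4483,-.0155,.062),-.12)
w,m=snap('wrist','w6'); t,mt=snap('top','t6')
u=proj(m,[[.4483,-.0155,.07]])[0]; print(u)
print('pin head in wrist, gray blob near u:')
k=lambda im,x,y,w,h,f:cv2.resize(im[y:y+h,x:x+w,::-1],(w*f,h*f),interpolation=cv2.INTER_CUBIC)
cv=np.zeros((600,800,3),np.uint8)
x0,y0=int(u[0])-50,min(int(u[1])-60,284); print(x0,y0)
cv[:400,:400]=k(w,x0,y0,100,100,4)
cv[:400,400:800]=k(t,105,100,100,100,4)
cv2.imwrite('pics/c6.png',cv)
E
```

```text
t 10.60 p [ 0.4502 -0.0163  0.197 ] az 0.0039 tilt [ 1.8e-03  3.0e-04 -1.0e+00] shift cm [ 0.05 -0.2  13.5 ] f [0.  0.6 0.3] g 0.4010110795908274 0.0
[258.3953467  191.56672684]
pin head in wrist, gray blob near u:
208 131
```

View pics/c6.png

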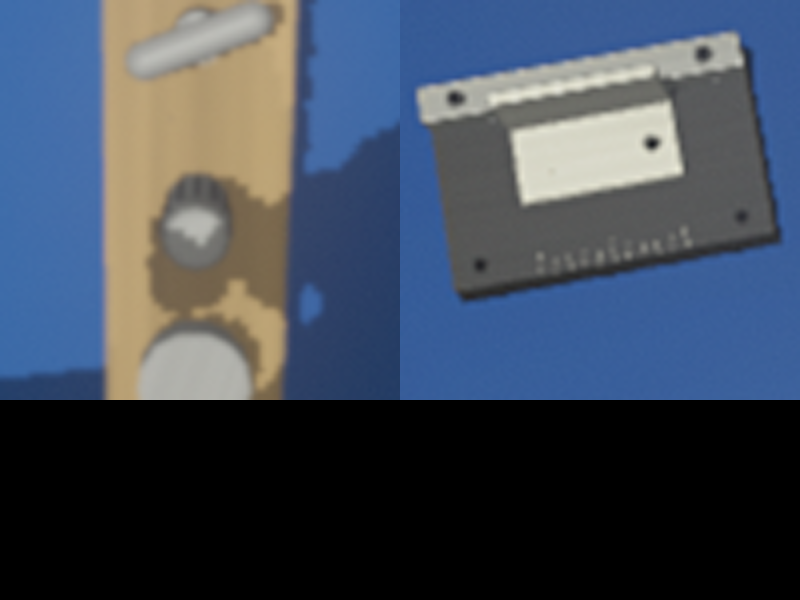

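The angle stands on the bed after release, its hole dark over the slot at (652,143) in the right half. The pin's head top is at (195,236) in the left half. Computing both.

```bash
python3 - <<'E'
from fit import *
_,m=load('w6');_,t=load('t6')
x=back(m,px((195,236),(208,131),4),.07); print('pin',x); need((x[0],x[1],.062),-.12)
print('hole top cam',back(t,px((252,143),(105,100),4),.033))
E
```

```text
pin [ 0.44673665 -0.01352035  0.07      ]
t 10.70 p [ 0.4504 -0.0157  0.1966] az 0.0052 tilt [ 1.2e-03  5.0e-04 -1.0e+00] shift cm [ 0.17 -0.39 13.46] f [-1.2  0.4 -0.1] g 0.40044230587426655 0.0
hole top cam [0.62335167 0.21042585 0.033     ]
```

>>> drive_tool:
  steps:
    - {"tx": 0.06, "ty": -0.27, "tz": 1.0, "ax": 0, "ay": 0, "az": 0.005, "fingers": -0.2}
    - {"tx": 0, "ty": 0, "tz": 2.0, "ax": 0, "ay": 0, "az": 0, "fingers": -0.2}
    - {"tx": 0, "ty": 0, "tz": 2.5, "ax": 0, "ay": 0, "az": 0, "fingers": -0.2}
    - {"tx": 0, "ty": 0, "tz": 2.5, "ax": 0, "ay": 0, "az": 0, "fingers": -0.2}
    - {"tx": 0, "ty": 0, "tz": 2.0, "ax": 0, "ay": 0, "az": 0, "fingers": -0.2}
    - {"tx": 0, "ty": 0, "tz": 1.5, "ax": 0, "ay": 0, "az": 0, "fingers": -0.2}
    - {"tx": 0, "ty": 0, "tz": 1.0, "ax": 0, "ay": 0, "az": 0, "fingers": -0.2}
    - {"tx": 0, "ty": 0, "tz": 0.9, "ax": 0, "ay": 0, "az": 0, "fingers": -0.2}
    - {"tx": 0, "ty": 0, "tz": 0, "ax": 0, "ay": 0, "az": 0, "fingers": -0.2}
    - {"tx": 0, "ty": 0, "tz": 0, "ax": 0, "ay": 0, "az": 0, "fingers": -0.2}

```text
t: 11.53
tool_pos: [0.4471, -0.0148, 0.0618]
tool_rot: [-0.0, 0.748, 0.664, -0.0]
ft_force: [0.3, 1.4, 0.5]
grip_width: 0.397
grasp_force: 0.0
```

>>> drive_tool:
  steps:
    - {"tx": 0, "ty": 0, "tz": 0, "ax": 0, "ay": 0, "az": 0, "fingers": -1}
    - {"tx": 0, "ty": 0, "tz": 0, "ax": 0, "ay": 0, "az": 0, "fingers": -1}
    - {"tx": 0, "ty": 0, "tz": 0, "ax": 0, "ay": 0, "az": 0, "fingers": -1}
    - {"tx": 0, "ty": 0, "tz": 0, "ax": 0, "ay": 0, "az": 0, "fingers": -1}
    - {"tx": 0, "ty": 0, "tz": 0, "ax": 0, "ay": 0, "az": 0, "fingers": -1}
    - {"tx": 0, "ty": 0, "tz": 0, "ax": 0, "ay": 0, "az": 0, "fingers": -1}
    - {"tx": 0, "ty": 0, "tz": 0, "ax": 0, "ay": 0, "az": 0, "fingers": -1}
  squeeze: 50

```text
t: 12.12
tool_pos: [0.4472, -0.0156, 0.0628]
tool_rot: [0.0, 0.749, 0.663, 0.001]
ft_force: [0.0, 1.3, 6.8]
grip_width: 0.166
grasp_force: 49.4
```

Pin gripped (head 16 mm, 49 N). I'll lift it, turn so the fingers close along the fence, and carry it over the hole.

>>> drive_tool:
  steps:
    - {"tx": 0, "ty": 0, "tz": -1.0, "ax": 0, "ay": 0, "az": 0, "fingers": -1}
    - {"tx": 0, "ty": 0, "tz": -2.0, "ax": 0, "ay": 0, "az": 0, "fingers": -1}
    - {"tx": 0, "ty": 0, "tz": -2.0, "ax": 0, "ay": 0, "az": 0, "fingers": -1}
    - {"tx": 0, "ty": 0, "tz": -3.0, "ax": 0, "ay": 0, "az": 0, "fingers": -1}
    - {"tx": 0, "ty": 0, "tz": -3.0, "ax": 0, "ay": 0, "az": 0, "fingers": -1}
    - {"tx": 0, "ty": 0, "tz": -3.0, "ax": 0, "ay": 0, "az": 0, "fingers": -1}
    - {"tx": 0, "ty": 0, "tz": 0, "ax": 0, "ay": 0, "az": 0.12, "fingers": -1}
    - {"tx": 0, "ty": 0, "tz": 0, "ax": 0, "ay": 0, "az": 0.12, "fingers": -1}
    - {"tx": 0, "ty": 0, "tz": 0, "ax": 0, "ay": 0, "az": 0.12, "fingers": -1}
    - {"tx": 0, "ty": 0, "tz": 0, "ax": 0, "ay": 0, "az": 0.12, "fingers": -1}
    - {"tx": 0, "ty": 0, "tz": 0, "ax": 0, "ay": 0, "az": 0.12, "fingers": -1}
    - {"tx": 0, "ty": 0, "tz": 0, "ax": 0, "ay": 0, "az": 0.12, "fingers": -1}
    - {"tx": 0, "ty": 0, "tz": 0, "ax": 0, "ay": 0, "az": 0.12, "fingers": -1}
    - {"tx": 0, "ty": 0, "tz": 0, "ax": 0, "ay": 0, "az": 0.12, "fingers": -1}
    - {"tx": 0, "ty": 0, "tz": 0, "ax": 0, "ay": 0, "az": 0.12, "fingers": -1}
    - {"tx": 0, "ty": 0, "tz": 0, "ax": 0, "ay": 0, "az": 0.12, "fingers": -1}
    - {"tx": 0, "ty": 0, "tz": 0, "ax": 0, "ay": 0, "az": 0.05, "fingers": -1}
    - {"tx": 0, "ty": 0, "tz": 0, "ax": 0, "ay": 0, "az": 0, "fingers": -1}

```text
t: 13.62
tool_pos: [0.4465, -0.0157, 0.2023]
tool_rot: [0.0, 0.995, 0.099, -0.0]
ft_force: [-0.2, -0.6, -0.3]
grip_width: 0.164
grasp_force: 48.9
```

>>> drive_tool:
  steps:
    - {"tx": 1.09, "ty": -0.94, "tz": 0, "ax": 0, "ay": 0, "az": 0, "fingers": -1}
    - {"tx": 2.18, "ty": -1.88, "tz": 0, "ax": 0, "ay": 0, "az": 0, "fingers": -1}
    - {"tx": 2.18, "ty": -1.88, "tz": 0, "ax": 0, "ay": 0, "az": 0, "fingers": -1}
    - {"tx": 2.18, "ty": -1.88, "tz": 0, "ax": 0, "ay": 0, "az": 0, "fingers": -1}
    - {"tx": 2.18, "ty": -1.88, "tz": 0, "ax": 0, "ay": 0, "az": 0, "fingers": -1}
    - {"tx": 2.18, "ty": -1.88, "tz": 0, "ax": 0, "ay": 0, "az": 0, "fingers": -1}
    - {"tx": 2.18, "ty": -1.88, "tz": 0, "ax": 0, "ay": 0, "az": 0, "fingers": -1}
    - {"tx": 2.18, "ty": -1.88, "tz": 0, "ax": 0, "ay": 0, "az": 0, "fingers": -1}
    - {"tx": 2.18, "ty": -1.88, "tz": 0, "ax": 0, "ay": 0, "az": 0, "fingers": -1}
    - {"tx": 2.18, "ty": -1.88, "tz": 0, "ax": 0, "ay": 0, "az": 0, "fingers": -1}
    - {"tx": 1.09, "ty": -0.94, "tz": 0, "ax": 0, "ay": 0, "az": 0, "fingers": -1}
    - {"tx": 0, "ty": 0, "tz": 0, "ax": 0, "ay": 0, "az": 0, "fingers": -1}
    - {"tx": 0, "ty": 0, "tz": 0, "ax": 0, "ay": 0, "az": 0, "fingers": -1}
    - {"tx": 0, "ty": 0, "tz": 0, "ax": 0, "ay": 0, "az": 0, "fingers": -1}

```text
t: 14.78
tool_pos: [0.6226, 0.2112, 0.2019]
tool_rot: [0.0, 0.995, 0.1, -0.001]
ft_force: [0.1, 0.2, -0.9]
grip_width: 0.164
grasp_force: 48.9
```

```bash
python3 - <<'E'
from fit import *
need((.6235,.2113,.1),-1.373)
E
```

```text
t 14.78 p [0.6226 0.2112 0.2019] az 0.0026 tilt [-1.1e-03 -7.0e-04 -1.0e+00] shift cm [9.000e-02 1.000e-02 1.019e+01] f [ 0.1  0.2 -0.9] g 0.16371959927709753 48.91381852008635
```

>>> drive_tool:
  steps:
    - {"tx": 0.09, "ty": 0, "tz": 1.5, "ax": 0, "ay": 0, "az": 0, "fingers": -1}
    - {"tx": 0, "ty": 0, "tz": 2.0, "ax": 0, "ay": 0, "az": 0, "fingers": -1}
    - {"tx": 0, "ty": 0, "tz": 2.0, "ax": 0, "ay": 0, "az": 0, "fingers": -1}
    - {"tx": 0, "ty": 0, "tz": 2.0, "ax": 0, "ay": 0, "az": 0, "fingers": -1}
    - {"tx": 0, "ty": 0, "tz": 1.6, "ax": 0, "ay": 0, "az": 0, "fingers": -1}
    - {"tx": 0, "ty": 0, "tz": 0.8, "ax": 0, "ay": 0, "az": 0, "fingers": -1}
    - {"tx": 0, "ty": 0, "tz": 0, "ax": 0, "ay": 0, "az": 0, "fingers": -1}
    - {"tx": 0, "ty": 0, "tz": 0, "ax": 0, "ay": 0, "az": 0, "fingers": -1}
    - {"tx": 0, "ty": 0, "tz": 0, "ax": 0, "ay": 0, "az": 0, "fingers": -1}

```text
t: 15.53
tool_pos: [0.6245, 0.2118, 0.1044]
tool_rot: [-0.0, 0.995, 0.1, 0.001]
ft_force: [0.3, -0.3, -0.3]
grip_width: 0.168
grasp_force: 48.9
```

```bash
python3 - <<'E'
from fit import *
need((.6235,.2113,.1),-1.373)
w,m=snap('wrist','w7'); s,ms=snap('side','s7'); t,mt=snap('top','t7')
k=lambda im,x,y,w,h,f:cv2.resize(im[y:y+h,x:x+w,::-1],(w*f,h*f),interpolation=cv2.INTER_CUBIC)
H=[.6235,.2113,.033]; print(proj(m,[H]),proj(ms,[H]),proj(mt,[H]))
u=proj(ms,[H])[0].astype(int); 
cv=np.zeros((600,800,3),np.uint8)
cv[:384,:400]=k(w,56,0,400,384,1)
cv[:400,400:800]=k(s,u[0]-33,u[1]-35,66,66,6)[:400,:396].repeat(1,1) if 0 else cv2.resize(s[u[1]-35:u[1]+32,u[0]-33:u[0]+34,::-1],(400,400),interpolation=cv2.INTER_CUBIC)
print(u)
cv2.imwrite('pics/c7.png',cv)
E
```

```text
t 15.53 p [0.6245 0.2118 0.1044] az 0.0017 tilt [ 1.3e-03  5.0e-04 -1.0e+00] shift cm [-0.11  0.03  0.44] f [ 0.3 -0.3 -0.3] g 0.1676423851238114 48.91310524457367
[[260.3109935  214.36139582]] [[261.72445796 131.04752418]] [[167.30687146 135.3204858 ]]
[261 131]
```

View pics/c7.png

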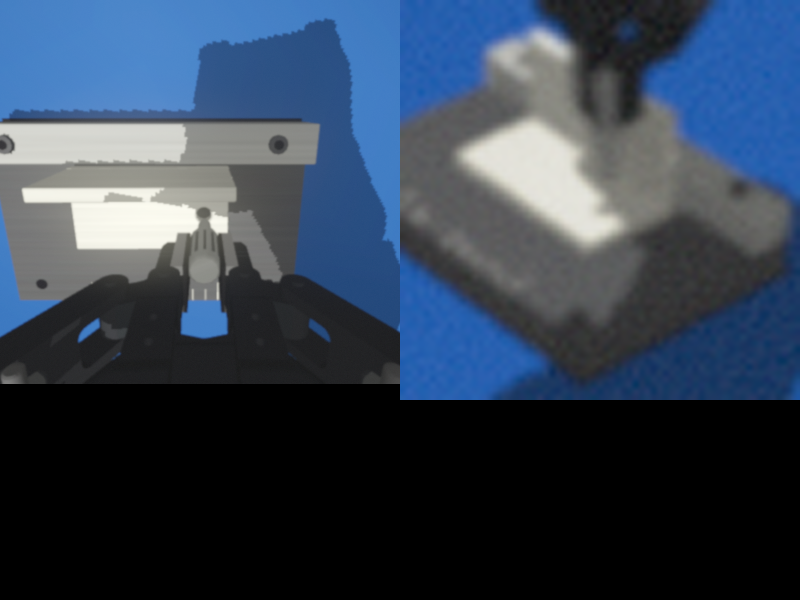

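In the left half the wrist camera sees the hole at (204,213), within about 1.5 px of the prediction, and the pin's head top at (204,267), in line with it. I'll compare both numerically in this camera.

```bash
python3 - <<'E'
from fit import *
w,m=load('w7'); g=cv2.cvtColor(w,cv2.COLOR_BGR2GRAY)
print('hole'); print(g[204:224,250:272])
print('head'); print(g[240:292:2,242:280:2])
p,R,s=pose()
print('head ctr @',back(m,(260,267),.1116),'hole',back(m,(260,213.2),.033),p, 'tcp proj',proj(m,[p,p+R[:,2]*-.0072]))
E
```

```text
hole
[[174 173 173 173 172 172 172 172 171 171 171 170 171 170 170 170 169 169
  169 169 168 169]
 [173 173 173 172 172 172 171 171 170 170 169 169 169 170 171 170 170 169
  170 169 169 168]
 [173 173 173 173 172 171 168 164 160 158 157 159 163 167 169 170 170 170
  170 170 170 169]
 [174 174 173 172 169 163 152 142 134 129 129 131 141 152 161 167 170 170
  171 171 170 170]
 [193 183 174 166 157 141 125 113 106 102 101 103 111 125 141 156 166 170
  171 170 170 171]
 [227 204 175 155 136 117 104 101  98  97  96  97  97 103 115 135 155 167
  170 170 170 171]
 [239 211 172 141 117 105 101 100  99  98  97  97  97  97 101 117 146 163
  168 171 170 170]
 [240 209 165 128 108 102 101 100  99  99  98  97  96  96  97 113 147 170
  183 189 188 179]
 [238 206 158 120 105 102 102 101 100 100  99  98  98  96  97 107 146 188
  212 222 217 195]
 [236 205 159 120 105 102 102 101 101 100  99  99  98  97  96 105 143 192
  221 231 217 190]
 [235 210 170 129 108 103 102 100 101 100  99  98  98  96  97 106 143 191
  220 231 217 197]
 [236 215 180 142 117 105 101 100  99  99  99  98  98  98 101 115 148 19
[... 2366 characters left out ...]
1 135 122  86  43
   47]
 [ 52  51 106 120 121 137 141 142 142 141 141 140 140 132 121 120  89  42
   47]
 [ 50  49 105 122 121 123 128 133 137 137 136 132 125 120 121 134 132  47
   46]
 [ 48  52 109 122 121 121 121 121 121 121 120 121 120 120 121 148 160  49
   44]
 [ 48  56 113 121 121 120 120 121 120 120 121 120 120 120 120 148 161  48
   45]
 [ 46  59 113 138 124 122 121 122 121 128 128 121 121 121 121 148 165  51
   44]
 [ 45  63 118 182 134 120 120 121 121 152 153 120 121 120 120 148 166  52
   42]]
head ctr @ [0.62723559 0.21237349 0.1116    ] hole [0.62430914 0.21168713 0.033     ] [0.62452558 0.21208587 0.10440135] tcp proj [[259.44294991 264.24528845]
 [259.43798487 272.41547875]]
```

```bash
python3 - <<'E'
from fit import *
w,m=load('w7'); p,R,s=pose()
for n,u,z in(('head',(260.4,266),.1116),('tip',(260,220),.0496),('hole',(259.7,213),.033)):
    X=back(m,u,z); print(n,X,'rel tcp in tool x,y mm',1000*(R.T@(X-p))[:2])
for dz in(.003,-.003): print((1000*R.T@(back(m,(260,220),.0496+dz)-p))[:2])
print(proj(m,[p+R@[-.001+i*.001,0,.0548-0] for i in range(5)]).round(1))
E
```

```text
head [0.62776082 0.21229777 0.1116    ] rel tcp in tool x,y mm [3.22481396 0.43217946]
tip [0.62560393 0.21196868 0.0496    ] rel tcp in tool x,y mm [0.94317405 0.34583608]
hole [0.62441401 0.2119239  0.033     ] rel tcp in tool x,y mm [-0.25937041  0.1587035 ]
[2.11307044 0.34205797]
[-0.22672234  0.34961419]
[[259.5 222.8]
 [259.5 221.4]
 [259.5 219.9]
 [259.5 218.5]
 [259.5 217. ]]
```

The pin axis and the hole agree within about 0.6 mm, and the clearance is 1.5 mm. I'll nudge tx by -0.05 cm and insert slowly.

>>> drive_tool:
  steps:
    - {"tx": -0.05, "ty": 0, "tz": 0.4, "ax": 0, "ay": 0, "az": 0, "fingers": -1}
    - {"tx": 0, "ty": 0, "tz": 0.4, "ax": 0, "ay": 0, "az": 0, "fingers": -1}
    - {"tx": 0, "ty": 0, "tz": 0.4, "ax": 0, "ay": 0, "az": 0, "fingers": -1}
    - {"tx": 0, "ty": 0, "tz": 0.4, "ax": 0, "ay": 0, "az": 0, "fingers": -1}
    - {"tx": 0, "ty": 0, "tz": 0.4, "ax": 0, "ay": 0, "az": 0, "fingers": -1}
    - {"tx": 0, "ty": 0, "tz": 0.3, "ax": 0, "ay": 0, "az": 0, "fingers": -1}
    - {"tx": 0, "ty": 0, "tz": 0, "ax": 0, "ay": 0, "az": 0, "fingers": -1}

```text
t: 16.27
tool_pos: [0.6231, 0.2117, 0.0793]
tool_rot: [0.0, 0.995, 0.1, -0.001]
ft_force: [0.4, 0.1, -1.0]
grip_width: 0.164
grasp_force: 48.9
```

>>> drive_tool:
  steps:
    - {"tx": 0, "ty": 0, "tz": 0.3, "ax": 0, "ay": 0, "az": 0, "fingers": -1}
    - {"tx": 0, "ty": 0, "tz": 0.3, "ax": 0, "ay": 0, "az": 0, "fingers": -1}
    - {"tx": 0, "ty": 0, "tz": 0.3, "ax": 0, "ay": 0, "az": 0, "fingers": -1}
    - {"tx": 0, "ty": 0, "tz": 0.3, "ax": 0, "ay": 0, "az": 0, "fingers": -1}
    - {"tx": 0, "ty": 0, "tz": 0.3, "ax": 0, "ay": 0, "az": 0, "fingers": -1}
    - {"tx": 0, "ty": 0, "tz": 0.3, "ax": 0, "ay": 0, "az": 0, "fingers": -1}
    - {"tx": 0, "ty": 0, "tz": 0.1, "ax": 0, "ay": 0, "az": 0, "fingers": -1}
    - {"tx": 0, "ty": 0, "tz": 0, "ax": 0, "ay": 0, "az": 0, "fingers": -1}

```text
t: 16.93
tool_pos: [0.6233, 0.2118, 0.0608]
tool_rot: [0.0, 0.995, 0.1, -0.0]
ft_force: [0.2, -0.4, -1.4]
grip_width: 0.165
grasp_force: 48.9
```

>>> drive_tool:
  steps:
    - {"tx": 0, "ty": 0, "tz": 0.1, "ax": 0, "ay": 0, "az": 0, "fingers": -1}
    - {"tx": 0, "ty": 0, "tz": 0.1, "ax": 0, "ay": 0, "az": 0, "fingers": -1}
    - {"tx": 0, "ty": 0, "tz": 0, "ax": 0, "ay": 0, "az": 0, "fingers": -1}

```text
t: 17.18
tool_pos: [0.6237, 0.2119, 0.0599]
tool_rot: [-0.0, 0.995, 0.1, 0.0]
ft_force: [-1.7, 0.5, 3.8]
grip_width: 0.164
grasp_force: 49.6
```

>>> drive_tool:
  steps:
    - {"tx": 0, "ty": 0, "tz": 0, "ax": 0, "ay": 0, "az": 0, "fingers": -0.4}
    - {"tx": 0, "ty": 0, "tz": 0, "ax": 0, "ay": 0, "az": 0, "fingers": -0.3}
    - {"tx": 0, "ty": 0, "tz": 0, "ax": 0, "ay": 0, "az": 0, "fingers": -0.3}
    - {"tx": 0, "ty": 0, "tz": 0, "ax": 0, "ay": 0, "az": 0, "fingers": -0.3}
    - {"tx": 0, "ty": 0, "tz": 0, "ax": 0, "ay": 0, "az": 0, "fingers": -0.3}
    - {"tx": 0, "ty": 0, "tz": 0, "ax": 0, "ay": 0, "az": 0, "fingers": -0.3}
    - {"tx": 0, "ty": 0, "tz": -0.5, "ax": 0, "ay": 0, "az": 0, "fingers": -0.3}
    - {"tx": 0, "ty": 0, "tz": -1.5, "ax": 0, "ay": 0, "az": 0, "fingers": -0.3}
    - {"tx": 0, "ty": 0, "tz": -2.0, "ax": 0, "ay": 0, "az": 0, "fingers": -0.3}
    - {"tx": 0, "ty": 0, "tz": -3.0, "ax": 0, "ay": 0, "az": 0, "fingers": -0.3}
    - {"tx": 0, "ty": 0, "tz": -3.0, "ax": 0, "ay": 0, "az": 0, "fingers": -0.3}
    - {"tx": 0, "ty": 0, "tz": -2.0, "ax": 0, "ay": 0, "az": 0, "fingers": -1}

```text
t: 18.18
tool_pos: [0.6242, 0.212, 0.1823]
tool_rot: [-0.0, 0.995, 0.1, 0.001]
ft_force: [0.7, 0.3, 0.4]
grip_width: 0.226
grasp_force: 0.0
```

```bash
python3 - <<'E'
from fit import *
need((.6235,.2113,.1),-1.373); s=monitor.get_state(); print(s['joints'].round(2))
w,m=snap('wrist','w8'); t,mt=snap('top','t8'); sd,ms=snap('side','s8')
g=cv2.cvtColor(cv2.imread('pics/w8.png'),cv2.COLOR_BGR2GRAY)
# expected head-top circle when fully down (z .067) in wrist & top
for n,M in(('w',m),('t',mt)):
    print(n,proj(M,[[.6235,.2115,.067],[.6235,.2115,.033]]).round(1))
u=proj(m,[[.6235,.2115,.067]])[0].astype(int)
print(g[u[1]-20:u[1]+24:2,u[0]-22:u[0]+24:2])
E
```

```text
t 18.18 p [0.6242 0.212  0.1823] az 0.0018 tilt [ 2.1e-03  8.0e-04 -1.0e+00] shift cm [-0.08  0.05  8.23] f [0.7 0.3 0.4] g 0.22555007901537924 0.0
[-0.43  0.59  0.03  1.82 -0.03  0.73 -1.76]
w [[260.3 196.2]
 [260.3 186.1]]
t [[164.8 131.2]
 [167.2 135.3]]
[[248 248 248 248 248 248 247 247 243 228 194 174 173 173 173 172 178 227
  245 241 185 137 136]
 [250 250 250 249 249 249 249 249 242 184 160 149 156 165 173 174 174 229
  247 244 186 136 136]
 [252 251 251 251 251 251 251 249 220 148 137 123 133 130 157 173 174 208
  245 244 182 134 136]
 [252 252 252 252 252 252 252 233 157 123 135 122 132 121 132 167 175 195
  246 245 183 138 138]
 [251 251 251 251 251 251 249 202 134 124 139 131 134 122 124 147 185 220
  247 245 186 139 138]
 [250 250 250 250 250 250 243 167 137 140 144 144 140 134 130 134 222 241
  246 243 187 140 138]
 [251 251 251 251 251 251 242 155 143 167 184 194 181 163 139 140 231 247
  246 243 188 139 139]
 [253 253 253 253 253 252 236 156 177 212 223 225 225 216 172 146 231 249
  249 245 180 138 139]
 [254 254 254 253 253 253 230 171 214 227 228 229 229 227 213 160 
[... 592 characters left out ...]
248 242 171 137 137]
 [249 249 249 249 249 249 248 249 248 248 248 247 248 248 248 247 248 247
  247 241 176 139 137]
 [247 247 247 248 248 248 248 248 248 247 247 247 247 247 247 247 247 247
  247 240 169 135 135]
 [247 247 247 247 247 247 247 247 247 248 247 247 247 247 247 247 247 247
  246 239 164 135 134]
 [211 210 210 210 210 210 210 210 210 210 210 210 210 209 209 208 209 208
  208 202 148 135 135]
 [149 149 148 147 147 147 146 146 146 145 145 144 143 143 142 141 141 140
  139 138 136 134 133]
 [145 145 145 145 143 143 144 142 142 142 141 140 140 139 138 138 137 137
  136 136 135 133 133]
 [144 144 144 143 143 143 142 141 142 141 141 141 139 139 139 139 138 137
  137 136 136 135 134]]
```

The pin's head sits at the predicted fully-down place and height (260,196), and it is released. Next I'll shut the fingers and lean the tool back 35°.

>>> drive_tool:
  steps:
    - {"tx": 0, "ty": 0, "tz": 0, "ax": 0, "ay": 0.11, "az": 0, "fingers": -1}
    - {"tx": 0, "ty": 0, "tz": 0, "ax": 0, "ay": 0.11, "az": 0, "fingers": -1}
    - {"tx": 0, "ty": 0, "tz": 0, "ax": 0, "ay": 0.11, "az": 0, "fingers": -1}
    - {"tx": 0, "ty": 0, "tz": 0, "ax": 0, "ay": 0.11, "az": 0, "fingers": -1}
    - {"tx": 0, "ty": 0, "tz": 0, "ax": 0, "ay": 0.11, "az": 0, "fingers": -1}
    - {"tx": 0, "ty": 0, "tz": 0, "ax": 0, "ay": 0.06, "az": 0, "fingers": -1}
    - {"tx": 0, "ty": 0, "tz": 0, "ax": 0, "ay": 0, "az": 0, "fingers": -1}
    - {"tx": 0, "ty": 0, "tz": 0, "ax": 0, "ay": 0, "az": 0, "fingers": -1}

```text
t: 19.0
tool_pos: [0.6298, 0.2012, 0.1821]
tool_rot: [-0.001, 0.974, 0.093, 0.208]
ft_force: [-0.6, 0.2, -0.0]
grip_width: -0.0
grasp_force: 0.0
```

```bash
cat > tip.py <<'E'
from fit import *
np.set_printoptions(precision=4,suppress=True)
bx=np.array([.9805,.1967,0]);by=np.array([-.1967,.9805,0])
corner=np.array([.6397,.2642,.033])
def rep():
    p,R,s=pose(); tip=p+.017*R[:,2]; d=tip-corner
    print('t',round(s['t'],2),'z',R[:,2],'ydir.by',R[:,1]@by,'j',s['joints'].round(2),'tip-corner bed mm',(1000*np.array([d@bx,d@by,d[2]])).round(1),'F bed',np.array([s['ft_force']@bx,s['ft_force']@by,s['ft_force'][2]]).round(1),'g',s['grip_width'])
    return p,R
E
python3 - <<'E'
from tip import *
p,R=rep()
for off in((-.015,0,.08),(-.015,0,.03)):
    tgt=corner+off[0]*bx+off[1]*by+np.array([0,0,off[2]]); print('shift tool cm',100*R.T@(tgt-.017*R[:,2]-p))
E
```

```text
t 19.0 z [ 0.4051  0.0406 -0.9134] ydir.by -0.9992403757480418 j [-0.55  0.51  0.13  2.12  0.59  0.14 -2.4 ] tip-corner bed mm [-15.2 -60.5 133.6] F bed [-0.6  0.3 -0. ] g -1.9259128666808958e-05
shift tool cm [-2.1495 -6.2401  4.6621]
shift tool cm [-4.1766 -6.4247  9.229 ]
```

The wrist joint j6 is near its limit (0.14), so only about 0.42 rad of lean was reached. A lean of about 0.2 rad already leaves the upright 10 mm clear of the fingers at its top, so I'll use that. Computing the correction.

```bash
cat >> tip.py <<'E'
def plan(th,off):
    p,R=rep(); z=np.sin(th)*bx-np.array([0,0,np.cos(th)]); y=-by; Rt=np.c_[np.cross(y,z),y,z]
    print('rotvec tool',Ro.from_matrix(R.T@Rt).as_rotvec(),'then shift cm',100*Rt.T@(corner+off[0]*bx+off[1]*by+np.array([0,0,off[2]])-.017*z-p))
E
python3 - <<'E'
from tip import *
plan(.2,(-.025,0,.08))
E
```

```text
t 19.0 z [ 0.4051  0.0406 -0.9134] ydir.by -0.9992403757480418 j [-0.55  0.51  0.13  2.12  0.59  0.14 -2.4 ] tip-corner bed mm [-15.2 -60.5 133.6] F bed [-0.6  0.3 -0. ] g -1.9259128666808958e-05
rotvec tool [ 0.0398 -0.2174 -0.0032] then shift cm [-1.6609 -5.9793  5.0167]
```

>>> drive_tool:
  steps:
    - {"tx": 0, "ty": 0, "tz": 0, "ax": 0.02, "ay": -0.109, "az": -0.002, "fingers": -1}
    - {"tx": 0, "ty": 0, "tz": 0, "ax": 0.02, "ay": -0.109, "az": -0.002, "fingers": -1}
    - {"tx": -0.55, "ty": -2.0, "tz": 0, "ax": 0, "ay": 0, "az": 0, "fingers": -1}
    - {"tx": -0.55, "ty": -2.0, "tz": 0, "ax": 0, "ay": 0, "az": 0, "fingers": -1}
    - {"tx": -0.55, "ty": -2.0, "tz": 0, "ax": 0, "ay": 0, "az": 0, "fingers": -1}
    - {"tx": 0, "ty": 0, "tz": 2.5, "ax": 0, "ay": 0, "az": 0, "fingers": -1}
    - {"tx": 0, "ty": 0, "tz": 2.5, "ax": 0, "ay": 0, "az": 0, "fingers": -1}
    - {"tx": 0, "ty": 0, "tz": 0, "ax": 0, "ay": 0, "az": 0, "fingers": -1}
    - {"tx": 0, "ty": 0, "tz": 0, "ax": 0, "ay": 0, "az": 0, "fingers": -1}
    - {"tx": 0, "ty": 0, "tz": 0, "ax": 0, "ay": 0, "az": 0, "fingers": -1}

```text
t: 19.83
tool_pos: [0.6179, 0.2577, 0.1263]
tool_rot: [-0.004, 0.986, 0.095, 0.133]
ft_force: [-0.7, 0.4, -0.3]
grip_width: 0.003
grasp_force: 0.0
```

```bash
python3 - <<'E'
from tip import *
plan(.2,(-.025,0,.02))
E
```

```text
t 19.83 z [ 0.2617  0.0334 -0.9646] ydir.by -0.9998580404770515 j [-0.47  0.62 -0.09  2.02  0.54  0.31 -2.41] tip-corner bed mm [-18.1  -2.4  76.9] F bed [-0.6  0.6 -0.3] g 0.0033858700413451274
rotvec tool [ 0.0186 -0.0664 -0.0031] then shift cm [-1.6912 -0.2049  5.4348]
```

>>> drive_tool:
  steps:
    - {"tx": -0.8, "ty": -0.1, "tz": 0, "ax": 0.019, "ay": -0.05, "az": -0.003, "fingers": -1}
    - {"tx": -0.8, "ty": -0.1, "tz": 1.0, "ax": 0, "ay": 0, "az": 0, "fingers": -1}
    - {"tx": 0, "ty": 0, "tz": 1.4, "ax": 0, "ay": 0, "az": 0, "fingers": -1}
    - {"tx": 0, "ty": 0, "tz": 1.2, "ax": 0, "ay": 0, "az": 0, "fingers": -1}
    - {"tx": 0, "ty": 0, "tz": 1.0, "ax": 0, "ay": 0, "az": 0, "fingers": -1}
    - {"tx": 0, "ty": 0, "tz": 0.8, "ax": 0, "ay": 0, "az": 0, "fingers": -1}
    - {"tx": 0, "ty": 0, "tz": 0, "ax": 0, "ay": 0, "az": 0, "fingers": -1}
    - {"tx": 0, "ty": 0, "tz": 0, "ax": 0, "ay": 0, "az": 0, "fingers": -1}
    - {"tx": 0, "ty": 0, "tz": 0, "ax": 0, "ay": 0, "az": 0, "fingers": -1}

```text
t: 20.58
tool_pos: [0.614, 0.2593, 0.0697]
tool_rot: [-0.011, 0.989, 0.099, 0.108]
ft_force: [-0.0, -0.1, 0.6]
grip_width: 0.002
grasp_force: 0.0
```

```bash
python3 - <<'E'
from tip import *
plan(.22,(-.02,0,.008))
E
```

```text
t 20.58 z [ 0.2118  0.0427 -0.9764] ydir.by -1.0000353023949233 j [-0.45  0.71 -0.1   2.02  0.55  0.25 -2.41] tip-corner bed mm [-22.5   0.2  20.1] F bed [-0.  -0.1  0.6] g 0.0016193380756899273
rotvec tool [-0.0002  0.0022  0.0007] then shift cm [-0.0217  0.0239  1.2376]
```

Lean 0.218, joints in range, tip 20 mm above the foot and 22 mm behind the corner. I'll lower it to just above the foot, then push towards the fence.

>>> drive_tool:
  steps:
    - {"tx": -0.08, "ty": 0, "tz": 0.36, "ax": 0, "ay": 0, "az": 0, "fingers": -1}
    - {"tx": -0.08, "ty": 0, "tz": 0.36, "ax": 0, "ay": 0, "az": 0, "fingers": -1}
    - {"tx": -0.08, "ty": 0, "tz": 0.36, "ax": 0, "ay": 0, "az": 0, "fingers": -1}
    - {"tx": -0.08, "ty": 0, "tz": 0.36, "ax": 0, "ay": 0, "az": 0, "fingers": -1}
    - {"tx": 0, "ty": 0, "tz": 0, "ax": 0, "ay": 0, "az": 0, "fingers": -1}
    - {"tx": 0.2, "ty": 0, "tz": 0.044, "ax": 0, "ay": 0, "az": 0, "fingers": -1}
    - {"tx": 0.2, "ty": 0, "tz": 0.044, "ax": 0, "ay": 0, "az": 0, "fingers": -1}
    - {"tx": 0.2, "ty": 0, "tz": 0.044, "ax": 0, "ay": 0, "az": 0, "fingers": -1}
    - {"tx": 0.2, "ty": 0, "tz": 0.044, "ax": 0, "ay": 0, "az": 0, "fingers": -1}
    - {"tx": 0, "ty": 0, "tz": 0, "ax": 0, "ay": 0, "az": 0, "fingers": -1}
    - {"tx": 0, "ty": 0, "tz": 0, "ax": 0, "ay": 0, "az": 0, "fingers": -1}

```text
t: 21.5
tool_pos: [0.6221, 0.2606, 0.0547]
tool_rot: [-0.011, 0.989, 0.098, 0.108]
ft_force: [-0.0, 0.3, -0.3]
grip_width: -0.003
grasp_force: 0.0
```

```bash
python3 - <<'E'
from tip import *
rep()
E
```

```text
t 21.5 z [ 0.2117  0.0427 -0.9764] ydir.by -1.0000355366660156 j [-0.46  0.73 -0.08  2.    0.56  0.23 -2.42] tip-corner bed mm [-14.3  -0.1   5.1] F bed [ 0.   0.3 -0.3] g -0.003038050387823998
```

>>> drive_tool:
  steps:
    - {"tx": 0.15, "ty": 0, "tz": 0.033, "ax": 0, "ay": 0, "az": 0, "fingers": -1}
    - {"tx": 0.15, "ty": 0, "tz": 0.033, "ax": 0, "ay": 0, "az": 0, "fingers": -1}
    - {"tx": 0.1, "ty": 0, "tz": 0.022, "ax": 0, "ay": 0, "az": 0, "fingers": -1}
    - {"tx": 0.1, "ty": 0, "tz": 0.022, "ax": 0, "ay": 0, "az": 0, "fingers": -1}
    - {"tx": 0.1, "ty": 0, "tz": 0.022, "ax": 0, "ay": 0, "az": 0, "fingers": -1}
    - {"tx": 0.1, "ty": 0, "tz": 0.022, "ax": 0, "ay": 0, "az": 0, "fingers": -1}
    - {"tx": 0, "ty": 0, "tz": 0, "ax": 0, "ay": 0, "az": 0, "fingers": -1}
    - {"tx": 0, "ty": 0, "tz": 0, "ax": 0, "ay": 0, "az": 0, "fingers": -1}

```text
t: 22.17
tool_pos: [0.629, 0.262, 0.0546]
tool_rot: [-0.011, 0.989, 0.098, 0.108]
ft_force: [-0.0, 0.1, 0.7]
grip_width: 0.004
grasp_force: 0.2
```

```bash
python3 - <<'E'
from tip import *
rep()
E
```

```text
t 22.17 z [ 0.2116  0.0426 -0.9764] ydir.by -1.0000355361030537 j [-0.45  0.74 -0.09  1.99  0.55  0.25 -2.41] tip-corner bed mm [-7.2 -0.1  5. ] F bed [-0.   0.1  0.7] g 0.004401483892356509
```

>>> drive_tool:
  steps:
    - {"tx": 0.1, "ty": 0, "tz": 0.022, "ax": 0, "ay": 0, "az": 0, "fingers": -1}
    - {"tx": 0.1, "ty": 0, "tz": 0.022, "ax": 0, "ay": 0, "az": 0, "fingers": -1}
    - {"tx": 0.1, "ty": 0, "tz": 0.022, "ax": 0, "ay": 0, "az": 0, "fingers": -1}
    - {"tx": 0, "ty": 0, "tz": 0, "ax": 0, "ay": 0, "az": 0, "fingers": -1}
    - {"tx": 0, "ty": 0, "tz": 0, "ax": 0, "ay": 0, "az": 0, "fingers": -1}

```text
t: 22.58
tool_pos: [0.6311, 0.2625, 0.0545]
tool_rot: [-0.011, 0.989, 0.099, 0.107]
ft_force: [-4.9, -0.0, 2.9]
grip_width: -0.003
grasp_force: 2.6
```

>>> drive_tool:
  steps:
    - {"tx": 0.1, "ty": 0, "tz": 0.022, "ax": 0, "ay": 0, "az": 0, "fingers": -1}
    - {"tx": 0.1, "ty": 0, "tz": 0.022, "ax": 0, "ay": 0, "az": 0, "fingers": -1}
    - {"tx": 0, "ty": 0, "tz": 0, "ax": 0, "ay": 0, "az": 0, "fingers": -1}
    - {"tx": 0, "ty": 0, "tz": 0, "ax": 0, "ay": 0, "az": 0, "fingers": -1}

```text
t: 22.92
tool_pos: [0.6314, 0.2625, 0.0541]
tool_rot: [-0.01, 0.989, 0.099, 0.106]
ft_force: [-12.0, -1.5, 8.3]
grip_width: 0.0
grasp_force: 6.0
```

```bash
python3 - <<'E'
from tip import *
rep()
E
```

```text
t 22.92 z [ 0.2077  0.0406 -0.9773] ydir.by -1.0000344130233252 j [-0.44  0.74 -0.1   1.98  0.55  0.26 -2.4 ] tip-corner bed mm [-4.9 -0.1  4.5] F bed [-12.1   0.9   8.3] g 0.0004632185243007688
```

On the fence with 12 N, already 8 N downward. Now bearing down a little.

>>> drive_tool:
  steps:
    - {"tx": -0.022, "ty": 0, "tz": 0.1, "ax": 0, "ay": 0, "az": 0, "fingers": -1}
    - {"tx": 0, "ty": 0, "tz": 0, "ax": 0, "ay": 0, "az": 0, "fingers": -1}
    - {"tx": 0, "ty": 0, "tz": 0, "ax": 0, "ay": 0, "az": 0, "fingers": -1}

```text
t: 23.17
tool_pos: [0.6314, 0.2624, 0.0531]
tool_rot: [-0.01, 0.989, 0.099, 0.106]
ft_force: [-11.5, -2.2, 7.8]
grip_width: 0.001
grasp_force: 5.9
```

>>> drive_tool:
  steps:
    - {"tx": -0.01, "ty": 0, "tz": 0.05, "ax": 0, "ay": 0, "az": 0, "fingers": -1}
    - {"tx": 0, "ty": 0, "tz": 0, "ax": 0, "ay": 0, "az": 0, "fingers": -1}
    - {"tx": 0, "ty": 0, "tz": 0, "ax": 0, "ay": 0, "az": 0, "fingers": -1}
    - {"tx": 0, "ty": 0, "tz": 0, "ax": 0, "ay": 0, "az": 0, "fingers": -1}

```text
t: 23.5
tool_pos: [0.6314, 0.2624, 0.0526]
tool_rot: [-0.01, 0.989, 0.099, 0.106]
ft_force: [-11.4, -2.1, 8.3]
grip_width: -0.002
grasp_force: 5.9
```

```bash
python3 - <<'E'
from tip import *
rep()
E
```

```text
t 23.5 z [ 0.2078  0.0405 -0.9773] ydir.by -1.0000342882452253 j [-0.44  0.74 -0.1   1.98  0.55  0.26 -2.4 ] tip-corner bed mm [-4.9 -0.2  3. ] F bed [-11.6   0.2   8.3] g -0.0021492459949807243
```

The tip is still sliding down the upright, about 0.6 mm above the foot. A bit more.

>>> drive_tool:
  steps:
    - {"tx": -0.02, "ty": 0, "tz": 0.1, "ax": 0, "ay": 0, "az": 0, "fingers": -1}
    - {"tx": 0, "ty": 0, "tz": 0, "ax": 0, "ay": 0, "az": 0, "fingers": -1}
    - {"tx": 0, "ty": 0, "tz": 0, "ax": 0, "ay": 0, "az": 0, "fingers": -1}

```text
t: 23.75
tool_pos: [0.6314, 0.2623, 0.0516]
tool_rot: [-0.01, 0.989, 0.099, 0.106]
ft_force: [-12.4, -2.8, 7.1]
grip_width: -0.001
grasp_force: 5.9
```

>>> drive_tool:
  steps:
    - {"tx": -0.02, "ty": 0, "tz": 0.1, "ax": 0, "ay": 0, "az": 0, "fingers": -1}
    - {"tx": 0, "ty": 0, "tz": 0, "ax": 0, "ay": 0, "az": 0, "fingers": -1}
    - {"tx": 0, "ty": 0, "tz": 0, "ax": 0, "ay": 0, "az": 0, "fingers": -1}

```text
t: 24.0
tool_pos: [0.6314, 0.2624, 0.0512]
tool_rot: [-0.01, 0.989, 0.099, 0.106]
ft_force: [-13.4, -3.1, 14.7]
grip_width: 0.003
grasp_force: 11.1
```

Both contacts are firm, 13.5 N and 14.7 N. I'll let it settle, check it's at rest, and check squareness numerically.

>>> drive_tool:
  steps:
    - {"tx": 0, "ty": 0, "tz": 0, "ax": 0, "ay": 0, "az": 0, "fingers": -1}
    - {"tx": 0, "ty": 0, "tz": 0, "ax": 0, "ay": 0, "az": 0, "fingers": -1}
    - {"tx": 0, "ty": 0, "tz": 0, "ax": 0, "ay": 0, "az": 0, "fingers": -1}
    - {"tx": 0, "ty": 0, "tz": 0, "ax": 0, "ay": 0, "az": 0, "fingers": -1}
    - {"tx": 0, "ty": 0, "tz": 0, "ax": 0, "ay": 0, "az": 0, "fingers": -1}
    - {"tx": 0, "ty": 0, "tz": 0, "ax": 0, "ay": 0, "az": 0, "fingers": -1}

```text
t: 24.5
tool_pos: [0.6314, 0.2624, 0.0511]
tool_rot: [-0.01, 0.989, 0.099, 0.106]
ft_force: [-14.1, -2.4, 13.8]
grip_width: 0.001
grasp_force: 11.1
```

```bash
python3 - <<'E'
from tip import *
rep(); print(monitor.get_state()['joint_velocities'])
w,m=snap('wrist','w9'); g=cv2.cvtColor(w,cv2.COLOR_RGB2GRAY).astype(float)
# in wrist view: upright outer top edge vs fence working-face top edge: scan lines across bed x at several y, print gray profile
h=np.array([.6397,.2642,0])-.010*by+.008*bx+.0046*bx # heel if flush
for y in(.05,.035,-.03,-.05):
    X=[h+x*bx+y*by+np.array([0,0,.085]) for x in np.arange(-.016,.012,.001)]
    uv=proj(m,X); v=cv2.remap(g.astype(np.float32),uv[:,:1].astype(np.float32),uv[:,1:].astype(np.float32),1).ravel()
    print(y,uv[16].round(0),v.astype(int))
# pin head still at place?
print('pin proj',proj(m,[h-.034*bx-.038*by+np.array([0,0,.067])]).round(0))
E
```

```text
t 24.5 z [ 0.2082  0.0405 -0.9773] ydir.by -1.0000341695136135 j [-0.44  0.75 -0.1   1.98  0.55  0.25 -2.4 ] tip-corner bed mm [-4.9 -0.2  1.5] F bed [-14.3   0.4  13.8] g 0.0007512438951851745
[-0.0001 -0.0002  0.0012 -0.001   0.001  -0.0019  0.0004]
0.05 [146. 234.] [110 111 110 112 112 113 115 118 199 228 231 232 232 233 231 193 122 121
 119 118 121 130 197 201 199 198 197 197]
0.035 [189. 234.] [ 52  58 146 154 155 159 158 158 203 228 231 232 232 231 229 194 125 125
 124 124 124 125 137 139 137 136 136 172]
-0.03 [373. 234.] [ 74 128 153 153 153 152 153 150 141 148 150 151 150 147 147 135 111 111
 112 111 111 111 125 130 128 129 131 129]
-0.05 [430. 234.] [ 67  68  66  66  66  66  67  69 125 147 149 149 149 146 146 136 107  74
  74  82  76 105 127 131 130 133 192 197]
pin proj [[373. 305.]]
```

The upright's edges lie where they should at both ends, so it is square and flush within a millimetre. The forces are steady. Handing in.

```bash
python3 -c "
from station import env; print(env.sign_off())"
```

```text
the job is handed in; nothing more can be done
None
```

The job is handed in with no verdict shown: the angle is square on the fence within about 1 mm, the pin is fully down and released, and the fingertips hold about 14 N towards the fence and 14 N down. The tool leans only about 12°, not 35°, because wrist joint 6 would have passed its range.

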